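# Rebuild a bottle carousel's shaft stack and tighten its clamp nut

## Robot

A 6-joint arm with a two-finger parallel gripper is mounted at the origin on the work surface. World frame = base frame: x ahead of the robot, y to its left, z up, the work surface at z = 0. Lengths are in m, angles in degrees, forces in N, time in s.
With the tool pointing down it reaches from about 0.35 to 0.725 m from the base axis. Payload 4.3 kg.
Tool frame: the origin (TCP) lies at the very end of the fingers, on their centre line; the grasp point (between the pads) lies 19 mm behind it; y points along the fingers, z is the direction in which the jaws open and shut, and the axes are right-handed (so a half turn about y gives the same grasp; the last joint's range is limited). The gripper opens to 85 mm and grips with 20 to 120 N. Pads are 22 mm wide; open, the fingers measure 114 mm over their backs; the gripper's body (76 mm by 85 mm) begins 54 mm behind the grasp point. The pads swing forward as they close: fully open they stand 13 mm farther back than shut.
Start: joints at [57.393, 21.618, 4.641, 73.018, 0, 83.68], TCP at [0.255, 0.516, 0.231] pointing down, gripper open.
Joint ranges: [-156.06, 156.06], [-48.1, 94.91], [-58.44, 69.94], [-101.28, 121.22], [-78.64, 73.56], [-180, 180]. Speed limits (degrees/s): [147.25, 147.25, 180, 180, 180, 180].

## Interface

Orientations are given as [roll, pitch, yaw] about the fixed x, y, z axes, in that order (R = Rz(yaw) Ry(pitch) Rx(roll)).
In Python, from station import * gives the robot as it stands. The module is installed in compiled form; this text tells all that it offers.
- The arm moves only by the tool move_arm, never from a script. Its argument "commands" is a list of rows, each a list of 4 numbers: the shift along the world's x, y, z in m, then the turn about the world's z in rad. In form: [[dx, dy, dz, spin], ...]. A call has 1 to 5 rows; each row is the pose to reach, as a shift and turn from the pose measured when the call began; what a row does not reach only later rows make up. A row lasts 1/10 s, in which the tool goes at most 50 mm and 8.59 degrees, less where a joint would pass 70% of its speed; a pose out of reach is approached as far as the arm can. A call with a gripper value outside its range is refused whole. "grip" is the closure, from 0 (fully open) to 1 (shut), set as the call begins (left out, the last holds). The fingers move at their own pace and stop on an object; "newtons" is the grip in N (left out, the last holds). Time passes only in rows, so rows that repeat a pose let the fingers close. It gives the time, the measured TCP pose, the force and the opening at its end, in the units of the state.
- get_obs(): the state, without advancing time (a new reading comes with each control period).
- capture(name): name is "scene" or "top"; returns a dict with "pixels" (384x512x3 uint8, blue, green, red), "vertical_fov" (degrees; the focal length in pixels is half the picture's height over the tangent of half this angle, whatever the lens; pixels are square), "cx", "cy" (the principal point, pixels), "pose" (4x4, takes a point from camera to world coordinates). Camera axes: x right, y down, z forward; pixel columns grow to the right and rows downward; lengths in m; the calibration is good to about 2 mm. A picture is of the moment at which its call begins. There is no depth.
- close_job(): hands the job in, once; it reports no verdict.
The state is a dict: "time": time; "joints": joint angles; "qvel": joint speeds; "effort": joint torques, N m; "position": TCP position; "tool_rot": TCP orientation; "contact_force": force on the tool from outside, world axes, zero at the start; "ft_torque": the same for the moment, N m; "gripper_width": finger opening in m.
Only numpy, scipy, OpenCV 4.12 (cv2) and the standard library are available. Lean on these libraries where they do the work, as an engineer would, in place of code of your own. Each camera call takes 0.05 s, during which the arm holds its last target.

## Task

Set up the bottle carousel's foot: first slide every loose aluminium spacer sleeve over the upright shaft, stacked one on another right down. Then use the ring wrench to tighten the foot's clamp nut clockwise to its stop, where the black line on the nut's flange meets the white index line at the pocket's opening; the walls leave only a short swing, so lift and reseat the wrench for each stroke, and do not turn the nut with the fingers. Last, lay the wrench back flat on the rubber mat, and do not disturb the bottles and jar.

Things in the scene. Friction and masses are not known exactly. Their poses are not given: they have to be found in the camera images.
- foot: Grey cast foot of the carousel, fixed: base plate 130 mm in its x, 360 mm in its y (y -95 to +265 mm), top at 30 mm. Origin on the nut's axis at table height. Grey walls 12 mm thick, top 78 mm above the table, enclose the nut on the foot's +x, +y and -y sides, about 45 mm from its axis; open only to -x.
- pocket_mouth (a point): Point on the base top in the middle of the pocket's opening, 60 mm to the foot's -x from the nut axis, by the white index line. Two of the walls stand radially to the nut axis at 60 degrees either side of the foot's -x, from 48 to 88 mm out, so the handle of a seated wrench can swing only about 42 degrees either side of -x.
- shaft_seat (a point): Centre of the upright steel shaft's foot, on top of the base (30 mm above the table), 210 mm to the foot's +y from the nut. The shaft is 30 mm in diameter and 88 mm tall, its top 10 mm tapering to 18 mm. The lowest sleeve's underside rests at this height.
- nut_seat (a point): On the nut's axis, top of its round flange (76 mm across), 36 mm above the table, where the wrench's underside rests. Turns with the nut; x axis along the black line on the flange. Above: a hexagon 36 mm across flats, 18 mm high, a 6 mm cone, then an 18 mm stud ending 32 mm above this point. Flats face along x and every 60 degrees from it.
- nut (a joint): Clamp nut turn in rad, growing clockwise seen from above; starts between 0 and 0.9, hard stop at 4.1 (line on flange towards the foot's -x, at the index line). Stays where it is left; friction 0.5 N m.
- wrench: Steel ring wrench 187 mm long, 0.3 kg, lying flat on the mat; origin on its underside near mid-length and centre of mass, x axis from handle to head, z up (both faces alike). Straight handle 16 mm wide, from 1 to 17 mm above the underside, reaching from the head to x = -93 mm.
- wrench_head (a point): Centre of the wrench head's hole on the underside, at x = +62 mm of the wrench. The head is 18 mm thick, about 65 mm across; its hexagonal hole is 39 mm across flats, the flats facing along the wrench's x and every 60 degrees, so it drops on the nut when the handle lies along the normal of a nut flat; play about 9 degrees either way.
- mat: Fixed black rubber mat 250 mm (its x) by 140 mm (y), 4 mm thick; origin at the centre of its underside.
- sleeve0: Aluminium spacer sleeve (ring), outside diameter 54 mm, bore 34 mm, 24 mm high, 0.1 kg; both faces alike; origin at its centre, at half its height, z along its axis. It starts flat on the table. All are alike; two to four are present.
- sleeve1: Aluminium spacer sleeve (ring), outside diameter 54 mm, bore 34 mm, 24 mm high, 0.1 kg; both faces alike; origin at its centre, at half its height, z along its axis. It starts flat on the table. All are alike; two to four are present.
- sleeve2: Aluminium spacer sleeve (ring), outside diameter 54 mm, bore 34 mm, 24 mm high, 0.1 kg; both faces alike; origin at its centre, at half its height, z along its axis. It starts flat on the table. All are alike; two to four are present.
- sleeve3: Aluminium spacer sleeve (ring), outside diameter 54 mm, bore 34 mm, 24 mm high, 0.1 kg; both faces alike; origin at its centre, at half its height, z along its axis. It starts flat on the table. All are alike; two to four are present.
- bottle_a: Dark bottle 60 mm in diameter, 150 mm tall, standing; bystander.
- bottle_b: White bottle 54 mm in diameter, 130 mm tall, standing; bystander.
- jar_c: Dark jar 68 mm in diameter, 90 mm tall, standing; bystander.
Not all that is in view belongs to the job. What is shaped like the sleeve0 but green is not meant.

How it is judged:
By the outcome, as a careful person would: the job done as asked, in the order asked, and still so for the second after the job is handed in, with the robot touching nothing.
Of sleeve0, sleeve1, sleeve2, sleeve3 only 2 to 4 are there at a start; the rules pass over those that are not, and their reading is None.
At some moment in a run one of sleeve0, sleeve1, sleeve2, sleeve3, wrench may be knocked a few centimetres aside while the robot is not near it.
It also fails if it takes over 210 s, if anything falls off the work surface, if the arm or the gripper's body presses on something with over 40 N, if the wrist force passes 120 N, or if a joint passes its speed limit or range.

## Working session

There is one attempt and no reset: what is moved stays moved. The work goes in short steps, Python scripts to look and compute and a tool call to move; the robot and the scene stay as the last step left them, time stands still between calls to the robot, and variables do not carry over. Pictures are saved under pics/ and viewed, and the job is handed in when it is done.

Besides the shell and the picture viewer there is one more tool, called after "Request:" by a JSON object that holds its "fn" and its "kwargs", one argument or row to a line. move_arm: Moves the arm, as the interface text tells. Its arguments: {"type":"object","properties":{"commands":{"type":"array","items":{"type":"array","items":{"type":"number"}}},"grip":{"type":"number"},"newtons":{"type":"number"}},"required":["commands"]}

```bash
ls; mkdir -p pics; cat > h.py <<'E'
from station import *
import numpy as np, cv2
def snap(name,fn,crop=None,scale=1):
    c=capture(name); im=c["pixels"]
    np.save("pics/%s.npy"%fn,im)
    import pickle; d={k:v for k,v in c.items() if k!="pixels"}; pickle.dump(d,open("pics/%s.pkl"%fn,"wb"))
    show(fn,fn,crop,scale); return c
def show(fn,out,crop=None,scale=1):
    im=np.load("pics/%s.npy"%fn)
    if crop: x0,y0,x1,y1=crop; im=im[y0:y1,x0:x1]
    if scale!=1: im=cv2.resize(im,None,fx=scale,fy=scale,interpolation=cv2.INTER_CUBIC)
    cv2.imwrite("pics/%s.png"%out,im)
def cal(fn):
    import pickle; d=pickle.load(open("pics/%s.pkl"%fn,"rb")); return d
def ray(d,u,v):
    f=192/np.tan(np.radians(d["vertical_fov"])/2)
    T=np.array(d["pose"]); r=T[:3,:3]@np.array([(u-d["cx"])/f,(v-d["cy"])/f,1]); return T[:3,3],r
def px2w(d,u,v,z):
    o,r=ray(d,u,v); return o+r*(z-o[2])/r[2]
def w2px(d,p):
    f=192/np.tan(np.radians(d["vertical_fov"])/2)
    T=np.array(d["pose"]); q=T[:3,:3].T@(np.array(p)-T[:3,3]); return d["cx"]+f*q[0]/q[2],d["cy"]+f*q[1]/q[2]
E
python3 - <<'E'
from h import *
for n in("scene","top"):
    c=snap(n,n+"0",None,1.5)
    d=cal(n+"0"); print(n,d)
print(get_obs())
E
```

```text
pics
scene {'vertical_fov': 45.9872294591867, 'cx': 256.22759170033106, 'cy': 183.14056101067763, 'pose': array([[ 0.78390256,  0.47065891, -0.40494069,  1.0842789 ],
       [ 0.62078682, -0.58261141,  0.52458332, -0.57359566],
       [ 0.01097674, -0.66260406, -0.74888943,  0.89188553],
       [ 0.        ,  0.        ,  0.        ,  1.        ]])}
top {'vertical_fov': 53.14505232275519, 'cx': 261.1713760931665, 'cy': 190.52876689322343, 'pose': array([[ 0.02689613, -0.99541993,  0.09173748,  0.4941248 ],
       [-0.99952069, -0.02537218,  0.01773826,  0.01204384],
       [-0.01532943, -0.0921706 , -0.99562523,  1.2482111 ],
       [ 0.        ,  0.        ,  0.        ,  1.        ]])}
{'time': 0.1, 'joints': array([ 5.73934739e+01,  2.16578320e+01,  4.57078716e+00,  7.30188586e+01,
       -1.19510290e-03,  8.36817174e+01]), 'qvel': array([ 0.07134166, -0.07604914,  0.17996049, -0.06941726, -0.05377617,
       -0.02044482]), 'effort': array([ 1.00366764e-03, -4.64693499e+01,  2.70582819e+01,  1.20724351e-02,
       -1.58100838e-04,  2.38323844e-05]), 'position': array([0.25432707, 0.5150371 , 0.23045446]), 'tool_rot': array([-9.01053917e+01,  1.04669849e-02, -2.62882519e+01]), 'contact_force': array([-0.01791348, -0.77785997, -0.6202448 ]), 'ft_torque': array([-0.00421056, -0.04004734, -0.0246686 ]), 'gripper_width': 0.08554819791201367}
```

View pics/scene0.png

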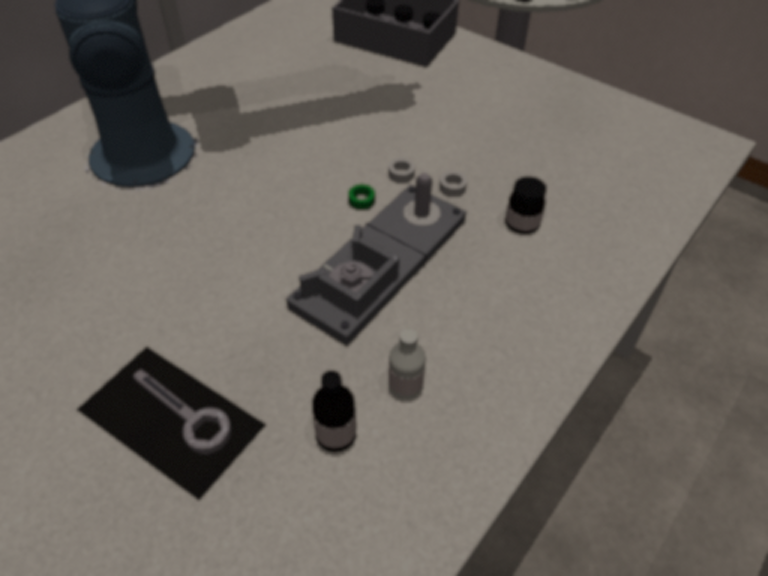

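View pics/top0.png

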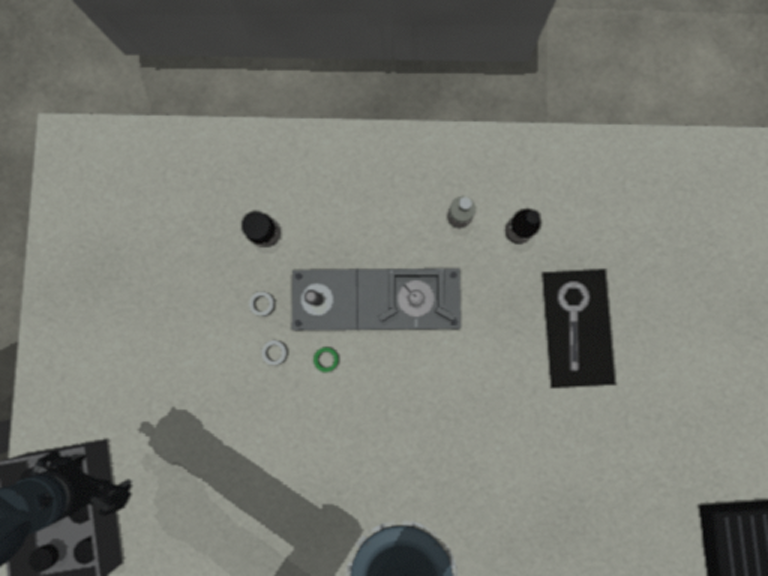

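View crops.

```bash
python3 - <<'E'
from h import *
show("top0","t_a",(155,165,320,255),4.8)
show("top0","t_b",(350,170,420,265),6)
show("scene0","s_a",(180,90,330,240),4)
E
```

```text
(no output)
```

View pics/t_a.png

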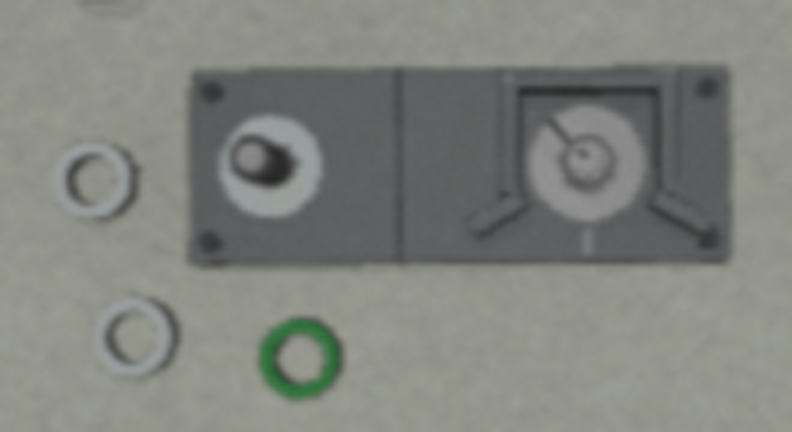

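View pics/t_b.png

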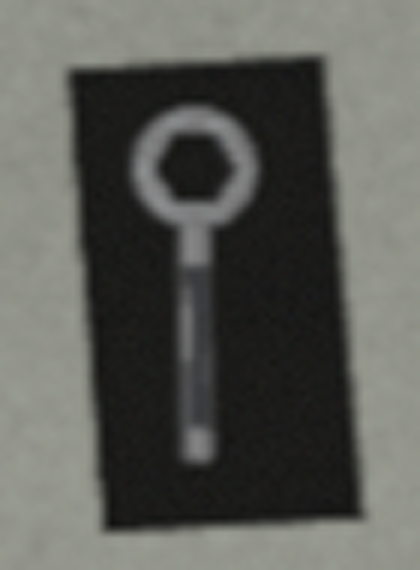

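View pics/s_a.png

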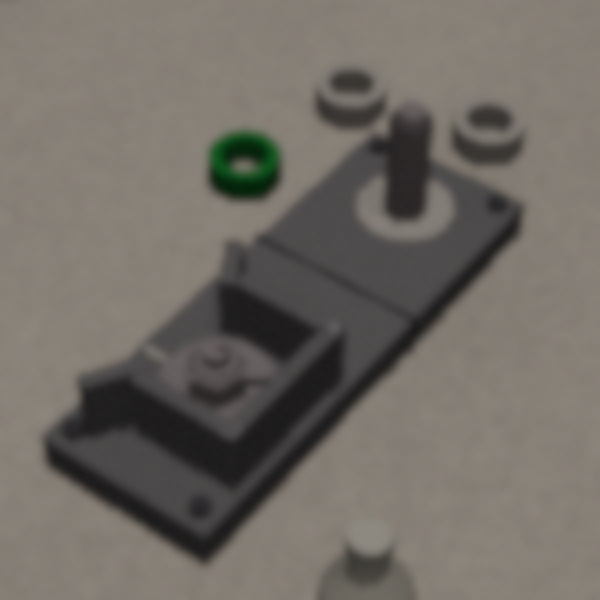

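```bash
python3 - <<'E'
from h import *
d=cal("top0"); A=lambda u,v,z:px2w(d,155+(u+.5)/4.8-.5,165+(v+.5)/4.8-.5,z).round(4)
print("sl0",A(96,181,.024),"sl1",A(137,336,.024),"green",A(301,358,.024))
for n,u,v in(("TL",192,70),("TR",729,68),("BR",728,262),("BL",190,262)): print(n,A(u,v,.030))
print("shaft seat",A(271,166,.030),"shaft top",A(250,157,.118),"nut flange",A(588,163,.036),"stud top",A(584,156,.068),"index",A(587,241,.030))
print("line",A(550,118,.036),A(563,135,.036))
B=lambda u,v,z:px2w(d,350+(u+.5)/6-.5,170+(v+.5)/6-.5,z).round(4)
print("head",B(195,166,.022),B(196,168,.022),"tail",B(198,463,.021))
print("mat",[B(*p,.004) for p in((72,70),(322,58),(362,515),(105,528))])
d=cal("scene0"); S=lambda u,v,z:px2w(d,180+(u+.5)/4-.5,90+(v+.5)/4-.5,z).round(4)
print("scene: shaft top",S(412,108,.118),"sl1",S(350,88,.024),"sl0",S(488,122,.024),"stud",S(219,352,.068), "base corners",S(522,208,.03),S(205,560-22,.03))
E
```

```text
sl0 [0.5619 0.3102 0.024 ] sl1 [0.4599 0.2781 0.024 ] green [0.4485 0.1688 0.024 ]
TL [0.6374 0.248  0.03  ]
TR [ 0.6477 -0.1098  0.03  ]
BR [ 0.5191 -0.1112  0.03  ]
BL [0.5096 0.2439 0.03  ]
shaft seat [0.5746 0.1927 0.03  ] shaft top [0.574  0.1928 0.118 ] nut flange [ 0.5816 -0.0174  0.036 ] stud top [ 0.5837 -0.014   0.068 ] index [ 0.5304 -0.0181  0.03  ]
line [0.6107 0.0083 0.036 ] [ 5.997e-01 -5.000e-04  3.600e-02]
head [ 0.5954 -0.352   0.022 ] [ 0.5944 -0.3526  0.022 ] tail [ 0.439  -0.3536  0.021 ]
mat [array([ 0.6474, -0.2912,  0.004 ]), array([ 0.6573, -0.4259,  0.004 ]), array([ 0.4133, -0.4453,  0.004 ]), array([ 0.4026, -0.3094,  0.004 ])]
scene: shaft top [0.5749 0.1951 0.118 ] sl1 [0.4637 0.2777 0.024 ] sl0 [0.5655 0.3108 0.024 ] stud [ 0.5858 -0.016   0.068 ] base corners [0.6391 0.2446 0.03  ] [ 0.6518 -0.1083  0.03  ]
```

Request:
{"fn": "move_arm", "kwargs": {
  "commands": [
    [0.04,-0.04,-0.01,-0.1],
    [0.08,-0.08,-0.02,-0.2],
    [0.11,-0.12,-0.03,-0.3],
    [0.14,-0.16,-0.04,-0.327],
    [0.17,-0.2,-0.05,-0.327]
  ],
  "grip": 0.1,
  "newtons": 40
}}

```text
time: 0.6
position: [0.4143, 0.3274, 0.1832]
tool_rot: [-90.1, 0.0, -45.0]
contact_force: [0.9, 0.8, 0.2]
gripper_width: 0.077
```

Request:
{"fn": "move_arm", "kwargs": {
  "commands": [
    [0.03,-0.03,-0.04,0],
    [0.047,-0.049,-0.08,0],
    [0.047,-0.049,-0.1,0],
    [0.047,-0.049,-0.1,0],
    [0.047,-0.049,-0.1,0]
  ]
}}

```text
time: 1.1
position: [0.4606, 0.2783, 0.0832]
tool_rot: [-90.2, 0.1, -45.0]
contact_force: [-0.6, 0.5, 0.1]
gripper_width: 0.0772
```

```bash
python3 - <<'E'
from h import *
snap("top","t1"); snap("scene","s1")
a=np.load("pics/t1.npy")[150:290,110:290]; b=np.load("pics/s1.npy")[60:200,180:360]
cv2.imwrite("pics/c1.png",cv2.resize(np.hstack([a,b]),None,fx=2.2,fy=2.2,interpolation=2))
print(get_obs()["position"])
E
```

```text
[0.46201095 0.27953282 0.08491102]
```

View pics/c1.png

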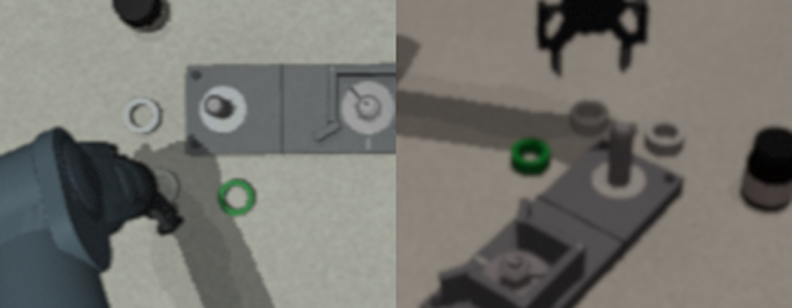

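View pics/t1.png

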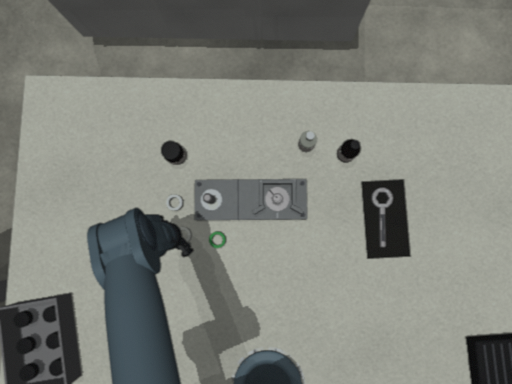

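Request:
{"fn": "move_arm", "kwargs": {
  "commands": [
    [0,-0.001,-0.03,0],
    [0,-0.001,-0.055,0],
    [0,-0.001,-0.077,0],
    [0,-0.001,-0.077,0],
    [0,-0.001,-0.077,0]
  ]
}}

```text
time: 1.7
position: [0.4626, 0.2795, 0.0094]
tool_rot: [-89.9, -0.1, -44.9]
contact_force: [0.5, 0.2, -0.3]
gripper_width: 0.0764
```

Request:
{"fn": "move_arm", "kwargs": {
  "commands": [
    [0,0,0,0],
    [0,0,0,0],
    [0,0,0,0],
    [0,0,0,0],
    [0,0,0,0]
  ],
  "grip": 1,
  "newtons": 40
}}

```text
time: 2.2
position: [0.4643, 0.2807, 0.0122]
tool_rot: [-89.7, -0.1, -44.9]
contact_force: [-1.9, -0.9, 10.0]
gripper_width: 0.0522
```

Request:
{"fn": "move_arm", "kwargs": {
  "commands": [
    [0,0,0.03,0],
    [0,0,0.07,0],
    [0,0,0.11,0],
    [0,0,0.15,0],
    [0,0,0.15,0]
  ]
}}

```text
time: 2.7
position: [0.4686, 0.2827, 0.1697]
tool_rot: [-89.0, -0.4, -44.9]
contact_force: [0.4, 0.1, -1.3]
gripper_width: 0.052
```

```bash
python3 - <<'E'
from h import *
snap("top","t2"); snap("scene","s2")
a=np.load("pics/t2.npy")[150:290,110:290]; b=np.load("pics/s2.npy")[0:140,180:360]
cv2.imwrite("pics/c2.png",cv2.resize(np.hstack([a,b]),None,fx=2.2,fy=2.2,interpolation=2))
print(get_obs()["position"],get_obs()["gripper_width"])
E
```

```text
[0.46554775 0.28127104 0.16421333] 0.05223536978856043
```

View pics/c2.png

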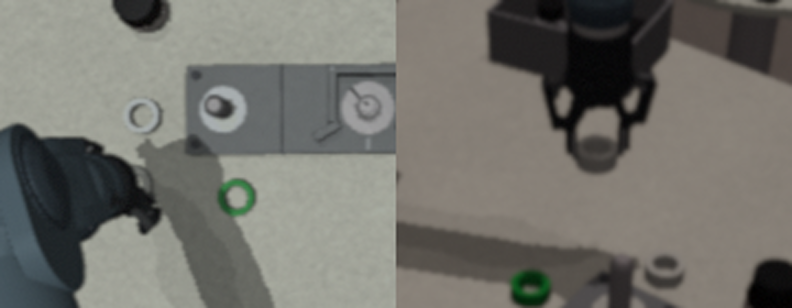

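```bash
python3 - <<'E'
from h import *
show("s2","c3",(235,25,305,85),9)
d=cal("s2"); o=get_obs(); print(o["position"],o["tool_rot"],o["contact_force"],w2px(d,o["position"]))
E
```

```text
[0.46554775 0.28127104 0.16421333] [-89.42025284  -0.20645826 -44.86696005] [-0.23356359 -0.71037423 -1.32965955] (np.float64(269.9321775791195), np.float64(71.43522809668953))
```

View pics/c3.png

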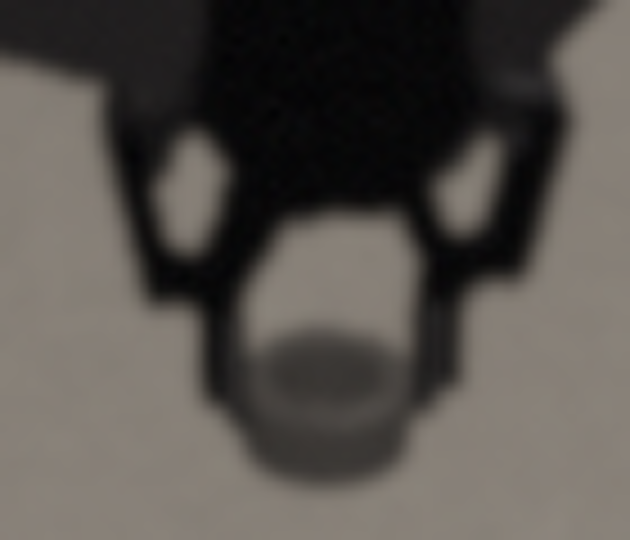

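```bash
python3 - <<'E'
from h import *
d=cal("s2"); print(px2w(d,235+325/9-.4,25+377/9-.4,.178))
show("t2","c4",(160,215,200,260),14)
E
```

```text
[0.46494912 0.28480864 0.178     ]
```

View pics/c4.png

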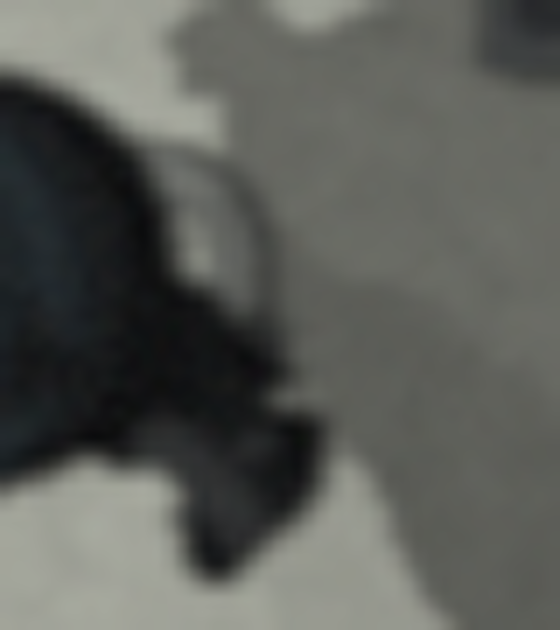

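Request:
{"fn": "move_arm", "kwargs": {
  "commands": [
    [0.03,-0.025,0,0],
    [0.06,-0.05,0,0],
    [0.09,-0.073,0,0],
    [0.11,-0.089,0,0],
    [0.11,-0.089,-0.01,0]
  ]
}}

```text
time: 3.3
position: [0.5782, 0.1899, 0.1534]
tool_rot: [-89.4, -0.3, -45.1]
contact_force: [-0.7, 0.4, 0.3]
gripper_width: 0.0522
```

Request:
{"fn": "move_arm", "kwargs": {
  "commands": [
    [0,0,0,0],
    [0,0,0,0]
  ]
}}

```text
time: 3.5
position: [0.5764, 0.1899, 0.1517]
tool_rot: [-89.6, -0.2, -45.1]
contact_force: [-0.2, -0.7, -0.7]
gripper_width: 0.0519
```

```bash
python3 - <<'E'
from h import *
snap("top","t3"); snap("scene","s3")
a=np.load("pics/t3.npy")[180:230,175:235]; b=np.load("pics/s3.npy")[70:150,240:330]
a=cv2.resize(a,None,fx=6.5,fy=6.5,interpolation=2);b=cv2.resize(b,None,fx=4.0,fy=4.0,interpolation=2)
cv2.imwrite("pics/c5.png",np.hstack([a[:320],b[:320]])); print(a.shape)
d=cal("s3"); o=get_obs(); print(o["position"],o["tool_rot"],o["contact_force"],w2px(d,o["position"]))
E
```

```text
(325, 390, 3)
[0.57699666 0.19050885 0.15291849] [-89.45655304  -0.235076   -45.02692516] [-0.78900118 -0.81761915 -1.61091006] (np.float64(282.98334025236477), np.float64(107.33443147602904))
```

View pics/c5.png

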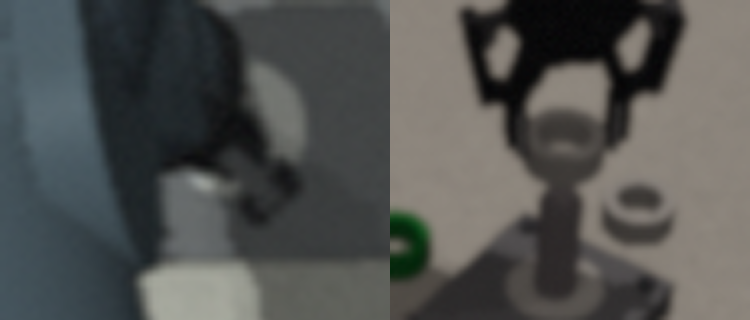

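```bash
python3 - <<'E'
from h import *
a=np.load("pics/s3.npy"); 
im=a[90:150,262:307]; im=cv2.resize(im,None,fx=12,fy=12,interpolation=2); im=cv2.convertScaleAbs(im,alpha=1.8,beta=0)
cv2.imwrite("pics/c6.png",im[:600])
E
```

```text
(no output)
```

View pics/c6.png

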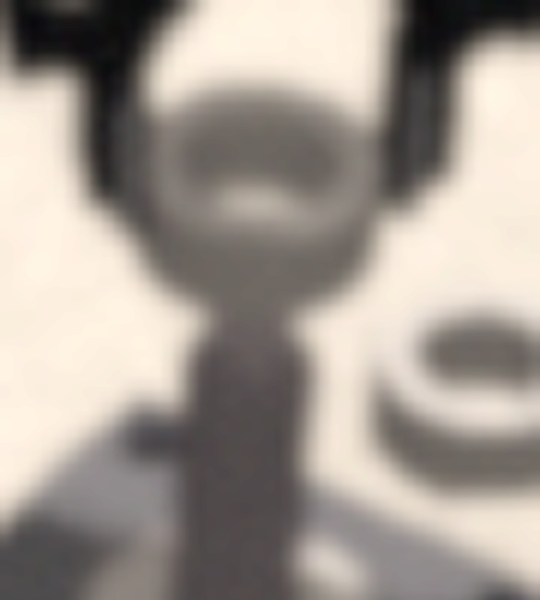

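```bash
python3 - <<'E'
from h import *
d=cal("s3"); print(px2w(d,283.3,102.8,.167))
# shaft top ellipse in s0
show("scene0","c7",(265,105,300,150),13)
print(w2px(d,[.575,.193,.118]),w2px(d,[.575,.193,.03]),w2px(d,[.575,.193,.167]))
E
```

```text
[0.57662548 0.19106199 0.167     ]
(np.float64(282.19359673783356), np.float64(117.0400176152527)) (np.float64(280.48022165442035), np.float64(141.55610822152204)) (np.float64(283.23265922062166), np.float64(102.17243244945156))
```

View pics/c7.png

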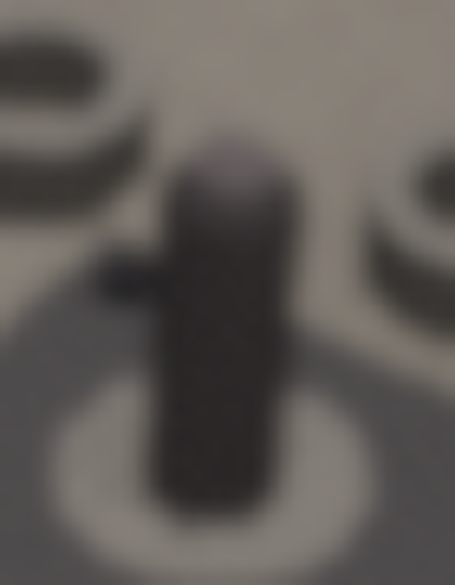

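Request:
{"fn": "move_arm", "kwargs": {
  "commands": [
    [-0.002,0.002,0,0],
    [-0.002,0.002,-0.015,0],
    [-0.002,0.002,-0.03,0],
    [-0.002,0.002,-0.03,0]
  ]
}}

```text
time: 4.0
position: [0.5742, 0.1927, 0.1218]
tool_rot: [-89.5, -0.3, -45.0]
contact_force: [1.8, -2.0, -1.5]
gripper_width: 0.0523
```

```bash
python3 - <<'E'
from h import *
snap("scene","s4",(240,70,330,150),7)
o=get_obs(); print(o["position"],o["contact_force"])
E
```

```text
[0.57447663 0.19266896 0.12281211] [ 0.6242928  -1.84629116 -1.21268304]
```

View pics/s4.png

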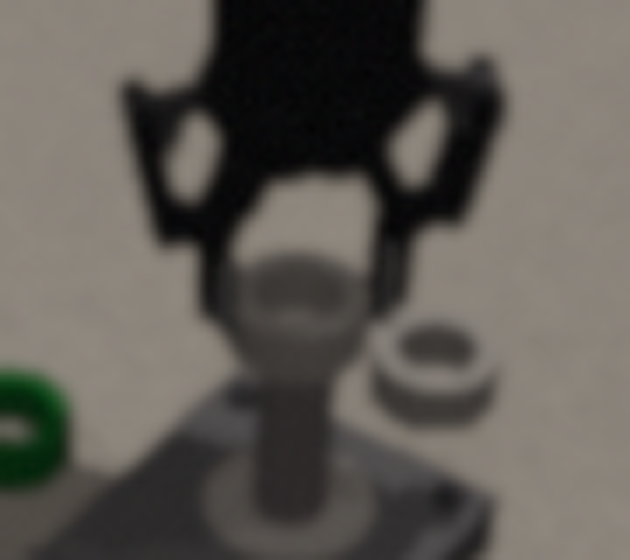

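Request:
{"fn": "move_arm", "kwargs": {
  "commands": [
    [0.001,-0.0005,-0.01,0],
    [0.001,-0.0005,-0.02,0],
    [0.001,-0.0005,-0.02,0]
  ]
}}

```text
time: 4.35
position: [0.5763, 0.1915, 0.102]
tool_rot: [-89.5, -0.4, -45.0]
contact_force: [2.4, -3.7, -1.1]
gripper_width: 0.0522
```

Request:
{"fn": "move_arm", "kwargs": {
  "commands": [
    [0,0,-0.015,0],
    [0,0,-0.03,0],
    [0,0,-0.045,0],
    [0,0,-0.045,0]
  ]
}}

```text
time: 4.75
position: [0.5762, 0.1909, 0.0552]
tool_rot: [-89.6, -0.4, -45.0]
contact_force: [3.1, -1.9, -3.1]
gripper_width: 0.0523
```

Request:
{"fn": "move_arm", "kwargs": {
  "commands": [
    [0,0,-0.004,0],
    [0,0,-0.004,0]
  ]
}}

```text
time: 4.95
position: [0.5762, 0.1909, 0.0508]
tool_rot: [-89.6, -0.4, -45.0]
contact_force: [2.2, -1.2, -2.7]
gripper_width: 0.052
```

Request:
{"fn": "move_arm", "kwargs": {
  "commands": [
    [0,0,0,0],
    [0,0,0,0],
    [0,0,0,0],
    [0,0,0,0]
  ],
  "grip": 0.1
}}

```text
time: 5.35
position: [0.576, 0.1911, 0.051]
tool_rot: [-89.6, -0.4, -45.0]
contact_force: [0.2, 0.3, -0.3]
gripper_width: 0.0769
```

Request:
{"fn": "move_arm", "kwargs": {
  "commands": [
    [0,0,0.04,0],
    [0,0,0.08,0],
    [0,0.04,0.12,0.1],
    [0,0.08,0.12,0.2],
    [-0.01,0.11,0.12,0.3]
  ]
}}

```text
time: 5.85
position: [0.5681, 0.3039, 0.1738]
tool_rot: [-89.3, -0.5, -27.6]
contact_force: [-0.7, 0.1, -0.1]
gripper_width: 0.0767
```

```bash
python3 - <<'E'
from h import *
snap("scene","s5"); snap("top","t5")
a=np.load("pics/t5.npy")[150:290,110:290]; b=np.load("pics/s5.npy")[60:200,180:360]
cv2.imwrite("pics/c8.png",cv2.resize(np.hstack([a,b]),None,fx=2.2,fy=2.2,interpolation=2))
o=get_obs(); print(o["position"],o["contact_force"],o["tool_rot"])
E
```

```text
[0.56487999 0.30514376 0.1715631 ] [-0.53562963 -0.66964157 -0.83379534] [-89.46980391  -0.32302922 -27.4894009 ]
```

View pics/c8.png

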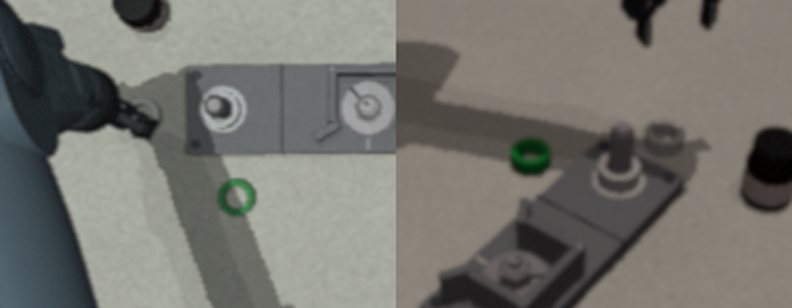

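Request:
{"fn": "move_arm", "kwargs": {
  "commands": [
    [-0.001,0.005,0,-0.15],
    [-0.001,0.005,0,-0.3],
    [-0.001,0.005,0,-0.45],
    [-0.001,0.005,0,-0.6],
    [-0.001,0.005,0,-0.75]
  ]
}}

```text
time: 6.45
position: [0.5637, 0.3093, 0.1713]
tool_rot: [-89.5, -0.3, -70.9]
contact_force: [-0.4, -0.2, 0.0]
gripper_width: 0.0768
```

Request:
{"fn": "move_arm", "kwargs": {
  "commands": [
    [0,0,-0.02,-0.15],
    [0,0,-0.05,-0.3],
    [0,0,-0.09,-0.34],
    [0,0,-0.1,-0.34],
    [0,0,-0.1,-0.34]
  ]
}}

```text
time: 6.95
position: [0.5616, 0.3079, 0.0692]
tool_rot: [-89.8, -0.5, -90.4]
contact_force: [-0.7, -0.4, 0.3]
gripper_width: 0.0768
```

```bash
python3 - <<'E'
from h import *
snap("scene","s6"); snap("top","t6")
a=np.load("pics/t6.npy")[160:260,130:260]; b=np.load("pics/s6.npy")[60:160,250:380]
cv2.imwrite("pics/c9.png",cv2.resize(np.hstack([a,b]),None,fx=3,fy=3,interpolation=2))
o=get_obs(); print(o["position"],o["contact_force"],o["tool_rot"],w2px(cal("s6"),o["position"]))
E
```

```text
[0.5644526  0.30936514 0.07273223] [-0.08512621 -0.01785338  1.11586411] [-89.44496092  -0.30845226 -90.35953275] (np.float64(302.50450115850424), np.float64(107.10202990715018))
```

View pics/c9.png

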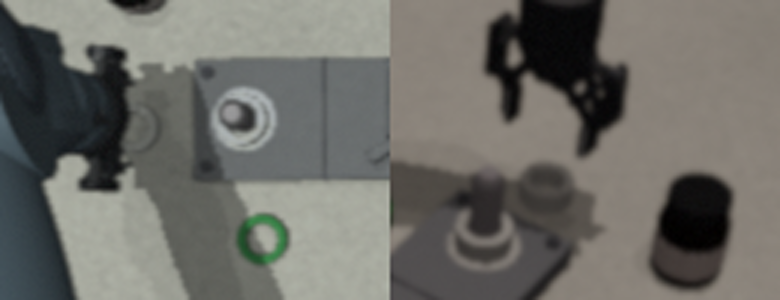

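Request:
{"fn": "move_arm", "kwargs": {
  "commands": [
    [0,0.001,-0.03,0],
    [0,0.001,-0.062,0],
    [0,0.001,-0.063,0],
    [0,0.001,-0.063,0]
  ]
}}

```text
time: 7.45
position: [0.565, 0.3105, 0.0112]
tool_rot: [-89.4, -0.3, -90.3]
contact_force: [0.6, 0.3, 0.6]
gripper_width: 0.077
```

Request:
{"fn": "move_arm", "kwargs": {
  "commands": [
    [0,0,0,0],
    [0,0,0,0],
    [0,0,0,0],
    [0,0,0,0],
    [0,0,0,0]
  ],
  "grip": 1
}}

```text
time: 7.95
position: [0.5672, 0.3116, 0.0144]
tool_rot: [-89.1, -0.2, -90.3]
contact_force: [-0.2, -0.9, 5.6]
gripper_width: 0.051
```

Request:
{"fn": "move_arm", "kwargs": {
  "commands": [
    [0,0,0.04,0],
    [0,0,0.08,0],
    [0,0,0.12,0],
    [0,0,0.15,0.1],
    [0,0,0.15,0.2]
  ]
}}

```text
time: 8.45
position: [0.5709, 0.3132, 0.1722]
tool_rot: [-88.4, -0.0, -78.6]
contact_force: [-0.1, -0.6, -1.1]
gripper_width: 0.0509
```

Request:
{"fn": "move_arm", "kwargs": {
  "commands": [
    [0,0,0,0.15],
    [0,-0.03,0,0.3],
    [0,-0.06,0,0.45],
    [0.005,-0.09,0,0.59],
    [0.009,-0.11,0,0.59]
  ]
}}

```text
time: 8.95
position: [0.5805, 0.2014, 0.1739]
tool_rot: [-88.3, -0.1, -44.8]
contact_force: [0.4, 0.3, -1.1]
gripper_width: 0.0509
```

```bash
python3 - <<'E'
from h import *
snap("scene","s7"); snap("top","t7")
o=get_obs(); print(o["position"],o["contact_force"],o["tool_rot"],o["gripper_width"])
show("s7","s7",(240,50,330,130),8)
E
```

```text
[0.58096835 0.20077329 0.17375586] [-0.36636631 -0.08569378 -1.22244595] [-88.35101964  -0.12750367 -45.04712447] 0.05090759909765876
```

View pics/s7.png

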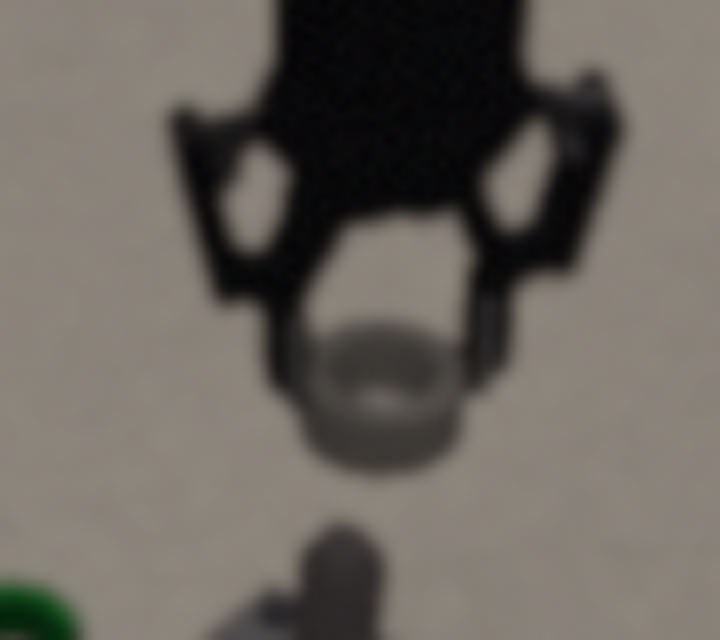

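```bash
python3 - <<'E'
from h import *
d=cal("s7"); print(px2w(d,287.06,96.06,.1853))
E
```

```text
[0.58093318 0.19947582 0.1853    ]
```

Request:
{"fn": "move_arm", "kwargs": {
  "commands": [
    [-0.005,-0.008,-0.01,0],
    [-0.005,-0.008,-0.03,0],
    [-0.005,-0.008,-0.03,0]
  ]
}}

```text
time: 9.35
position: [0.5742, 0.193, 0.1422]
tool_rot: [-88.5, 0.0, -45.0]
contact_force: [0.3, 0.3, -1.1]
gripper_width: 0.051
```

Request:
{"fn": "move_arm", "kwargs": {
  "commands": [
    [0,0,-0.01,0],
    [0,0,-0.02,0],
    [0,0,-0.02,0]
  ]
}}

```text
time: 9.65
position: [0.5746, 0.1928, 0.1212]
tool_rot: [-88.5, -0.1, -45.0]
contact_force: [2.6, -2.4, -2.3]
gripper_width: 0.0515
```

```bash
python3 - <<'E'
from h import *
snap("scene","s8",(240,70,330,150),7)
o=get_obs(); print(o["position"],o["contact_force"])
E
```

```text
[0.57459883 0.19280392 0.12179718] [ 1.92111264 -0.97847961 -2.61609256]
```

View pics/s8.png

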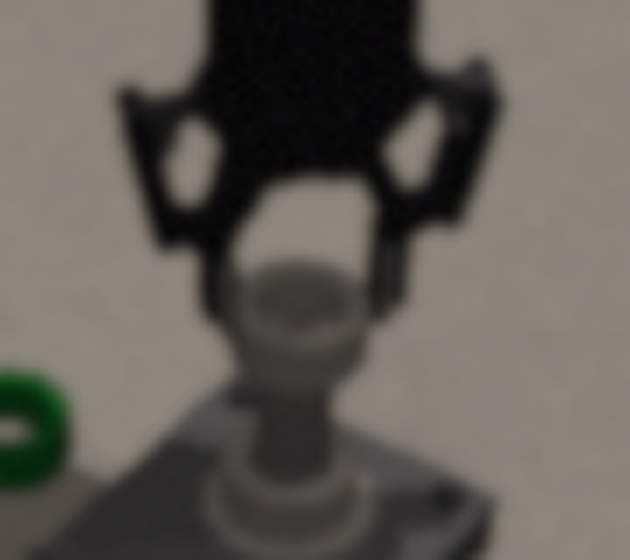

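Request:
{"fn": "move_arm", "kwargs": {
  "commands": [
    [0.002,-0.0015,0,0],
    [0.002,-0.0015,-0.01,0],
    [0.002,-0.0015,-0.02,0],
    [0.002,-0.0015,-0.02,0]
  ]
}}

```text
time: 10.1
position: [0.5748, 0.191, 0.0995]
tool_rot: [-88.7, 0.1, -45.0]
contact_force: [-0.7, -0.1, -1.6]
gripper_width: 0.0508
```

Request:
{"fn": "move_arm", "kwargs": {
  "commands": [
    [0,0,-0.012,0],
    [0,0,-0.024,0],
    [0,0,-0.032,0],
    [0,0,-0.032,0]
  ]
}}

```text
time: 10.5
position: [0.5749, 0.1912, 0.0681]
tool_rot: [-88.7, 0.1, -45.0]
contact_force: [-1.2, 0.5, 6.9]
gripper_width: 0.0511
```

Contact at the right height (6.9 N upward). Release.

Request:
{"fn": "move_arm", "kwargs": {
  "commands": [
    [0,0,0,0],
    [0,0,0,0],
    [0,0,0,0],
    [0,0,0,0]
  ],
  "grip": 0.1
}}

```text
time: 10.9
position: [0.5748, 0.1911, 0.0678]
tool_rot: [-88.7, 0.1, -45.0]
contact_force: [-0.2, 0.8, 0.1]
gripper_width: 0.0768
```

Request:
{"fn": "move_arm", "kwargs": {
  "commands": [
    [0,0,0.04,0],
    [0,0,0.08,0],
    [0,0,0.11,0.1],
    [-0.04,0,0.11,0.2],
    [-0.09,-0.03,0.11,0.3]
  ]
}}

```text
time: 11.4
position: [0.4938, 0.1671, 0.1793]
tool_rot: [-88.5, -0.1, -27.4]
contact_force: [-0.7, -1.0, 1.3]
gripper_width: 0.0773
```

Request:
{"fn": "move_arm", "kwargs": {
  "commands": [
    [-0.01,-0.05,0,0.15],
    [-0.02,-0.1,0,0.3],
    [-0.02,-0.15,0,0.45],
    [-0.02,-0.2,0,0.5],
    [-0.02,-0.25,0,0.5]
  ]
}}

```text
time: 11.9
position: [0.4736, -0.0654, 0.1795]
tool_rot: [-88.5, -0.2, 1.3]
contact_force: [1.0, -0.7, 0.3]
gripper_width: 0.0769
```

```bash
python3 - <<'E'
from h import *
snap("scene","s9",None,1.5); snap("top","t9",None,1.5)
o=get_obs(); print(o["position"],o["contact_force"],o["tool_rot"])
E
```

```text
[ 0.47427118 -0.06936793  0.17944187] [-0.16778149 -0.15147859  0.77748416] [-88.60416344  -0.19491497   0.71454458]
```

View pics/s9.png

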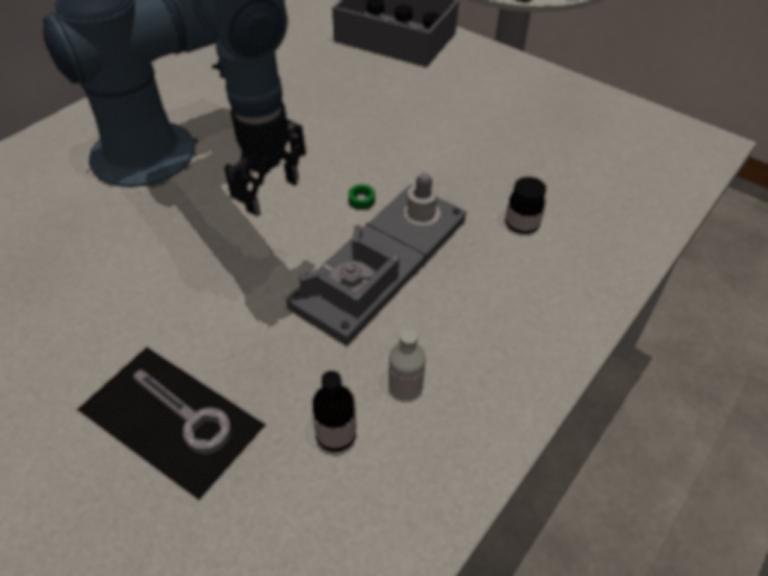

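View pics/t9.png

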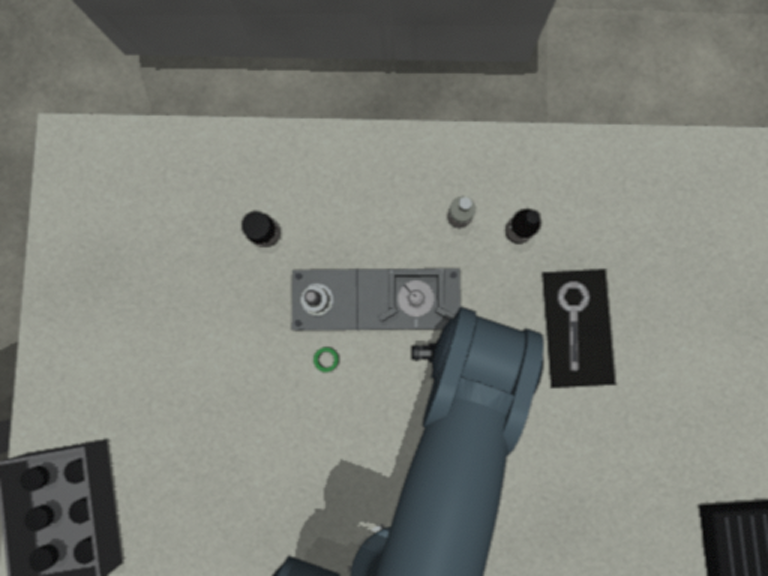

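```bash
python3 - <<'E'
from h import *
show("scene0","w1",(80,235,160,310),8)
show("top0","w2",(362,180,402,260),7)
E
```

```text
(no output)
```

View pics/w1.png

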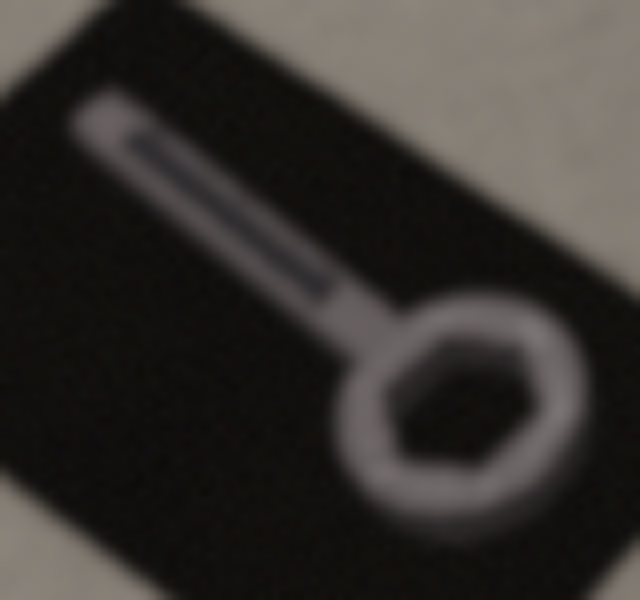

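View pics/w2.png

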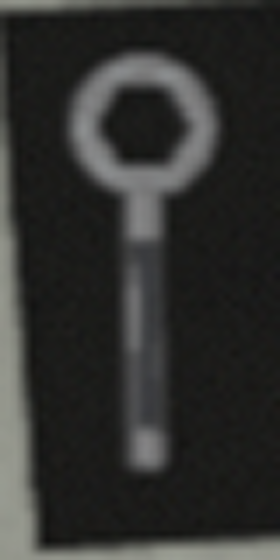

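Request:
{"fn": "move_arm", "kwargs": {
  "commands": [
    [0,-0.05,0,0],
    [0,-0.1,0,0],
    [0,-0.15,0,0],
    [0,-0.2,0,0],
    [0,-0.25,0,0]
  ],
  "grip": 0.4
}}

```text
time: 12.5
position: [0.4743, -0.3151, 0.1794]
tool_rot: [-88.6, -0.2, 0.7]
contact_force: [1.2, 0.7, -0.0]
gripper_width: 0.0512
```

```bash
python3 - <<'E'
from h import *
d=cal("scene0"); S=lambda u,v,z:px2w(d,80+(u)/8-.44,235+(v)/8-.44,z).round(4)
print("scene head",S(463,405,.022),"tail",S(92,112,.021))
d=cal("top0"); T=lambda u,v,z:px2w(d,362+(u)/7-.44,180+(v)/7-.44,z).round(4)
print("top head",T(144,124,.022),"tail",T(149,470,.021),"handle",T(143,215,.021),T(147,440,.021))
# nut in scene
show("scene0","n1",(200,155,270,220),9)
show("top0","n2",(255,170,300,225),10)
E
```

```text
scene head [ 0.5972 -0.3514  0.022 ] tail [ 0.4449 -0.3543  0.021 ]
top head [ 0.5953 -0.3522  0.022 ] tail [ 0.4392 -0.3544  0.021 ] handle [ 0.5539 -0.352   0.021 ] [ 0.4526 -0.3536  0.021 ]
```

View pics/n1.png

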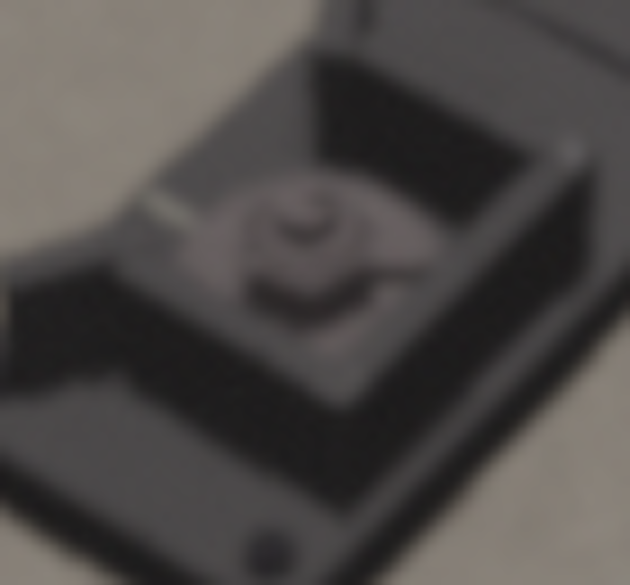

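View pics/n2.png

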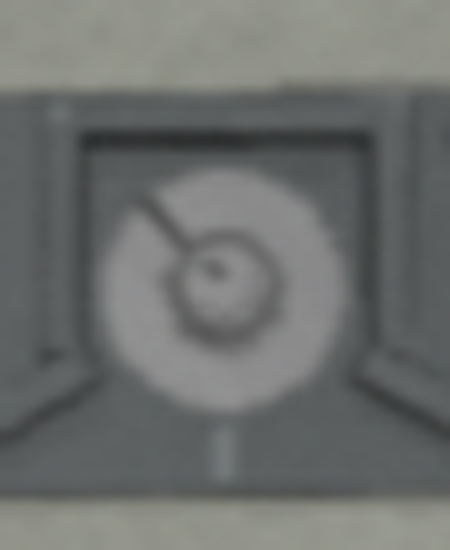

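Request:
{"fn": "move_arm", "kwargs": {
  "commands": [
    [0.001,-0.038,-0.03,0],
    [0.001,-0.038,-0.07,0],
    [0.001,-0.038,-0.11,0],
    [0.001,-0.038,-0.12,0],
    [0.001,-0.038,-0.12,0]
  ]
}}

```text
time: 13.0
position: [0.4741, -0.3512, 0.0577]
tool_rot: [-88.4, -0.0, 0.8]
contact_force: [-0.1, 0.7, 0.0]
gripper_width: 0.0512
```

```bash
python3 - <<'E'
from h import *
snap("scene","s10"); snap("top","t10")
o=get_obs(); print(o["position"],o["contact_force"],o["tool_rot"],w2px(cal("s10"),o["position"]))
a=np.load("pics/t10.npy")[170:270,330:430]; b=np.load("pics/s10.npy")[215:315,60:160]
cv2.imwrite("pics/c10.png",cv2.resize(np.hstack([a,b]),None,fx=4,fy=4,interpolation=2))
E
```

```text
[ 0.47642225 -0.35338989  0.06107596] [-0.0636523  -0.00302246  0.65078247] [-88.6719581   -0.30450681   0.77734452] (np.float64(95.76225462075598), np.float64(245.7366648326966))
```

View pics/c10.png

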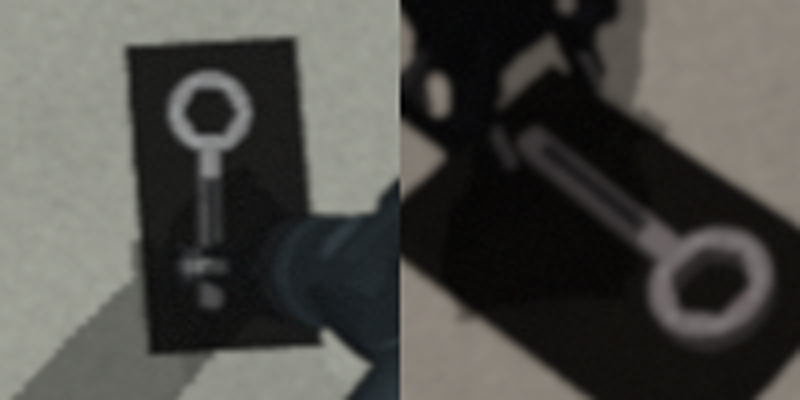

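Request:
{"fn": "move_arm", "kwargs": {
  "commands": [
    [0,0,-0.025,0],
    [0,0,-0.05,0],
    [0,0,-0.05,0],
    [0,0,-0.05,0]
  ]
}}

```text
time: 13.5
position: [0.4773, -0.3538, 0.0129]
tool_rot: [-88.7, -0.4, 0.8]
contact_force: [0.4, -0.1, -0.6]
gripper_width: 0.0513
```

Request:
{"fn": "move_arm", "kwargs": {
  "commands": [
    [0,0,0,0],
    [0,0,0,0],
    [0,0,0,0],
    [0,0,0,0],
    [0,0,0,0]
  ],
  "grip": 1,
  "newtons": 100
}}

```text
time: 14.0
position: [0.4787, -0.3549, 0.0153]
tool_rot: [-88.9, -0.5, 0.8]
contact_force: [-0.9, 1.8, 9.3]
gripper_width: 0.0116
```

Request:
{"fn": "move_arm", "kwargs": {
  "commands": [
    [0,0,0.03,0],
    [0,0,0.06,0],
    [0,0,0.09,0],
    [0,0,0.12,0],
    [0,0,0.12,0]
  ]
}}

```text
time: 14.5
position: [0.4809, -0.3571, 0.14]
tool_rot: [-89.2, -0.9, 0.8]
contact_force: [1.0, -0.8, -2.5]
gripper_width: 0.0118
```

```bash
python3 - <<'E'
from h import *
snap("scene","s11"); snap("top","t11")
o=get_obs(); print(o["position"],o["contact_force"],o["tool_rot"],o["gripper_width"])
a=np.load("pics/t11.npy")[160:260,330:430]; b=np.load("pics/s11.npy")[175:275,60:160]
cv2.imwrite("pics/c11.png",cv2.resize(np.hstack([a,b]),None,fx=4,fy=4,interpolation=2))
E
```

```text
[ 0.47873128 -0.35509693  0.13531231] [-0.95974717  0.91587122 -4.28355631] [-88.93295623  -0.57029469   0.83139903] 0.011991475426159217
```

View pics/c11.png

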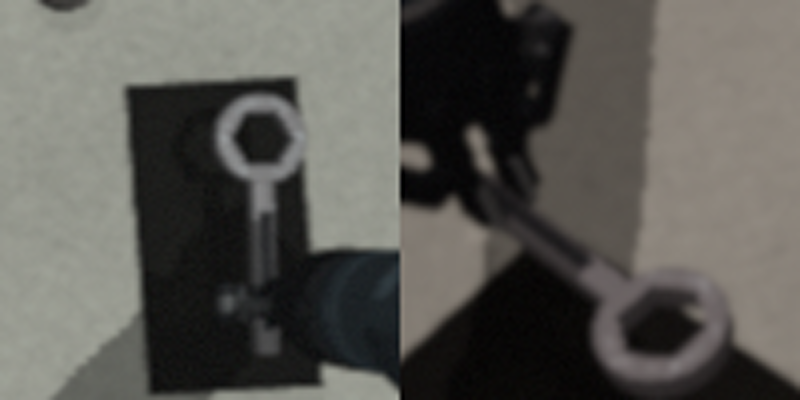

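```bash
cat >> h.py <<'E'
def tri(da,ua,db,ub):
    o1,r1=ray(da,*ua); o2,r2=ray(db,*ub); r1/=np.linalg.norm(r1); r2/=np.linalg.norm(r2)
    A=np.stack([r1,-r2],1); s=np.linalg.lstsq(A,o2-o1,rcond=None)[0]
    p,q=o1+s[0]*r1,o2+s[1]*r2; return (p+q)/2,np.linalg.norm(p-q)
E
python3 - <<'E'
from h import *
show("t11","w3",(380,175,412,255),7); show("s11","w4",(85,205,150,275),8.5)
print(tri(cal("t11"),(394.85,194.1),cal("s11"),(125.1,255.85)))
E
```

```text
(array([ 0.5960222 , -0.35367949,  0.13900116]), np.float64(0.000680883190172757))
```

View pics/w3.png

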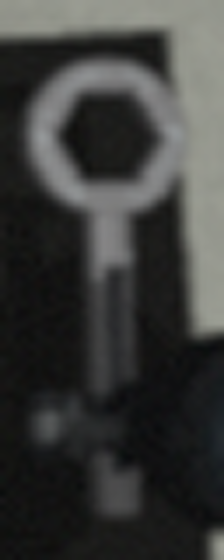

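View pics/w4.png

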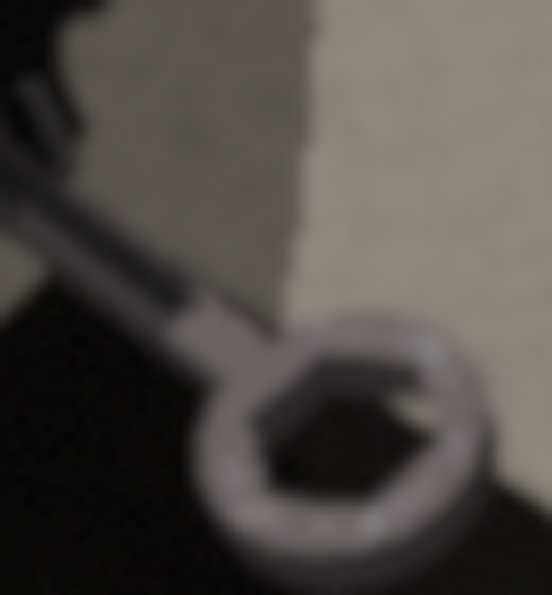

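```bash
python3 - <<'E'
from h import *
dt,ds=cal("t11"),cal("s11")
print("head",tri(dt,(394.7,193.7),ds,(124.7,255.97)), px2w(dt,394.7,193.7,.142),px2w(ds,124.7,255.97,.142))
print("nut top",px2w(dt,276.75,198.35,.036),"scene stud",px2w(ds,200+303/9-.45,155+207/9-.45,.068))
print("index line", px2w(dt,255+22.2-.45,170+43-.45,.03),px2w(dt,255+22.4-.45,170+48-.45,.03))
# line angle
a=px2w(dt,255+14.0-.45,170+20-.45,.036);b=px2w(dt,255+18.5-.45,170+24.7-.45,.036);print(a,b,np.degrees(np.arctan2(a[1]-b[1],a[0]-b[0])))
n=px2w(dt,276.75,198.35,.036);print(np.degrees(np.arctan2(a[1]-n[1],a[0]-n[0])))
E
```

```text
head (array([ 0.59658071, -0.35384403,  0.13942688]), np.float64(0.0011095191862791304)) [ 0.59668219 -0.35254377  0.142     ] [ 0.59783185 -0.35498105  0.142     ]
nut top [ 0.58223332 -0.0163045   0.036     ] scene stud [ 0.5834271  -0.01762886  0.068     ]
index line [ 0.53758    -0.01748943  0.03      ] [ 0.52179324 -0.01848797  0.03      ]
[0.6095313 0.0103281 0.036    ] [ 0.59494485 -0.00429361  0.036     ] 45.06915842094615
44.293130717312124
```

Request:
{"fn": "move_arm", "kwargs": {
  "commands": [
    [-0.04,0.01,0,0],
    [-0.08,0.03,0,0],
    [-0.08,0.08,0,-0.05],
    [-0.08,0.13,0,-0.1],
    [-0.08,0.18,0,-0.15]
  ]
}}

```text
time: 15.1
position: [0.3964, -0.1727, 0.1331]
tool_rot: [-88.8, -0.4, -8.0]
contact_force: [1.5, -0.2, -3.0]
gripper_width: 0.012
```

Request:
{"fn": "move_arm", "kwargs": {
  "commands": [
    [0,0.05,0,-0.05],
    [0,0.1,0,-0.1],
    [0,0.15,0,-0.14],
    [0.01,0.19,0,-0.14],
    [0.03,0.19,0,-0.14]
  ]
}}

```text
time: 15.6
position: [0.4217, 0.0228, 0.1306]
tool_rot: [-88.7, 0.1, -15.6]
contact_force: [0.2, -1.2, -2.6]
gripper_width: 0.0116
```

```bash
python3 - <<'E'
from h import *
o=get_obs(); print(o["position"],o["contact_force"],o["tool_rot"],o["gripper_width"])
h=164; R=.1175; print(.5828+R*np.cos(np.radians(h))-o["position"][0], -.017+R*np.sin(np.radians(h))-o["position"][1], np.radians(h-180-o["tool_rot"][2]))
E
```

```text
[0.42173895 0.02280998 0.13057265] [ 0.19628083 -1.15209302 -2.61938926] [-88.72860352   0.09587583 -15.5735789 ] 0.01161931591880362
0.04811279725068984 -0.007422594015700487 -0.007442452228738229
```

Request:
{"fn": "move_arm", "kwargs": {
  "commands": [
    [0.025,-0.004,0,-0.007],
    [0.048,-0.007,-0.005,-0.007],
    [0.048,-0.007,-0.005,-0.007],
    [0.048,-0.007,-0.005,-0.007]
  ]
}}

```text
time: 16.0
position: [0.4678, 0.0161, 0.1235]
tool_rot: [-88.8, 0.4, -16.0]
contact_force: [-0.0, 0.6, -3.4]
gripper_width: 0.0116
```

```bash
python3 - <<'E'
from h import *
snap("scene","s12"); snap("top","t12")
o=get_obs(); print(o["position"],o["contact_force"],o["tool_rot"])
show("t12","w5",(250,165,310,245),7); show("s12","w6",(195,130,275,210),7)
E
```

```text
[0.4676091  0.01603352 0.12423681] [ 0.17698678 -0.58203498 -3.69958445] [-88.75808517   0.31545053 -15.98376721]
```

View pics/w5.png

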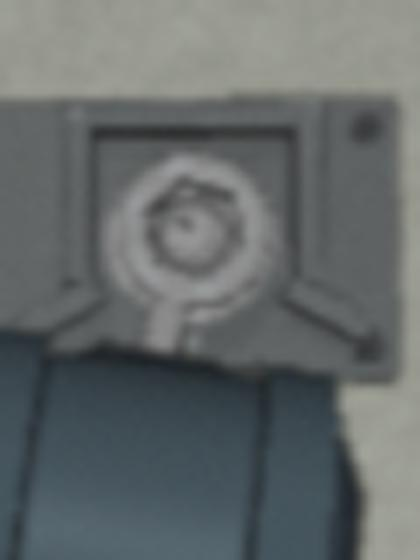

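View pics/w6.png

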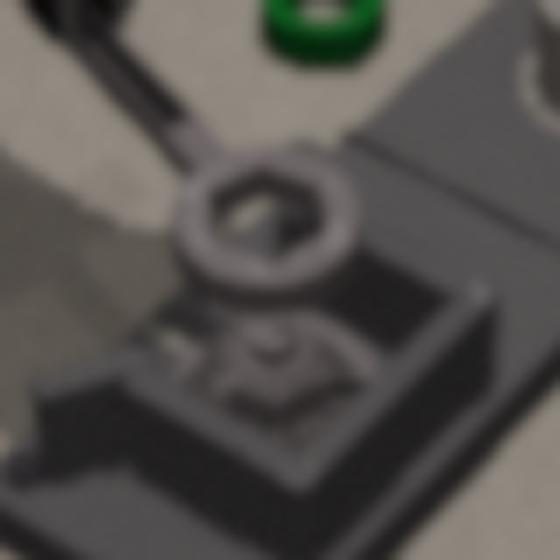

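```bash
python3 - <<'E'
from h import *
dt,ds=cal("t12"),cal("s12")
print("head",tri(dt,(277.4,197.7),ds,(232.6,160.9)), px2w(dt,277.4,197.7,.131),px2w(ds,232.6,160.9,.131))
o=get_obs()["position"]; y=np.radians(-16); print(o[:2]+.1175*np.array([np.cos(y),np.sin(y)]))
print(w2px(dt,[.5828,-.017,.131]),w2px(ds,[.5828,-.017,.131]))
E
```

```text
head (array([ 0.57913853, -0.01506009,  0.12146504]), np.float64(0.003199630597074852)) [ 0.57727674 -0.0159328   0.131     ] [ 0.58648673 -0.02083226  0.131     ]
[ 0.58055735 -0.01635387]
(np.float64(277.80947314831957), np.float64(195.82166259410783)) (np.float64(232.4605964021583), np.float64(159.2871979608225))
```

Request:
{"fn": "move_arm", "kwargs": {
  "commands": [
    [0.003,-0.001,-0.015,0],
    [0.003,-0.001,-0.032,0],
    [0.003,-0.001,-0.032,0],
    [0.003,-0.001,-0.032,0]
  ]
}}

```text
time: 16.5
position: [0.4693, 0.0151, 0.0921]
tool_rot: [-88.8, 0.4, -16.0]
contact_force: [0.1, 0.6, -2.3]
gripper_width: 0.0119
```

```bash
python3 - <<'E'
from h import *
snap("scene","s13"); snap("top","t13")
o=get_obs(); print(o["position"],o["contact_force"],o["tool_rot"])
show("t13","w5",(250,170,300,230),9); show("s13","w6",(200,145,260,210),9)
E
```

```text
[0.47080724 0.01494832 0.09301548] [-0.48492268 -0.09546713 -2.24797291] [-88.74745431   0.25968171 -15.99004261]
```

View pics/w5.png

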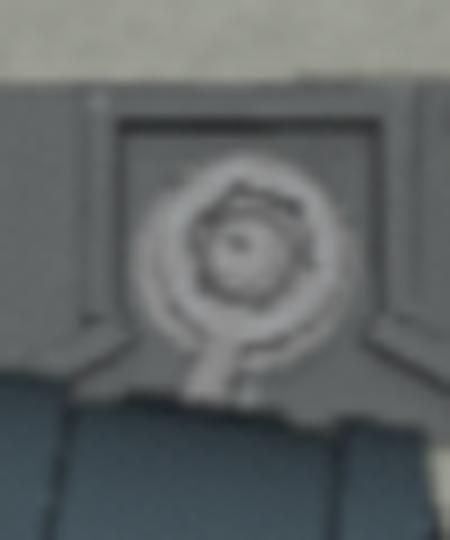

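View pics/w6.png

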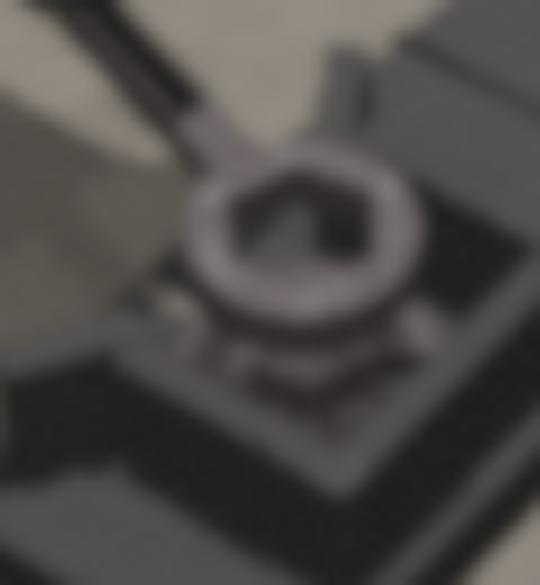

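```bash
python3 - <<'E'
from h import *
dt,ds=cal("t13"),cal("s13")
print("head",tri(dt,(277.34,196.9),ds,(233.56,169.9)))
for z in(.096,.1): print(px2w(dt,277.34,196.9,z),px2w(ds,233.56,169.9,z))
o=get_obs()["position"]; y=np.radians(-16); print(o[:2]+.1175*np.array([np.cos(y),np.sin(y)]))
E
```

```text
head (array([ 0.58304219, -0.0160638 ,  0.09378883]), np.float64(0.0016232307904236738))
[ 0.58228908 -0.01657341  0.096     ] [ 0.58499181 -0.01702351  0.096     ]
[ 0.58198301 -0.01647406  0.1       ] [ 0.58750116 -0.01982075  0.1       ]
[ 0.58375548 -0.01743907]
```

Request:
{"fn": "move_arm", "kwargs": {
  "commands": [
    [0,0,-0.01,0],
    [0,0,-0.02,0],
    [0,0,-0.025,0],
    [0,0,-0.025,0]
  ]
}}

```text
time: 17.0
position: [0.4696, 0.0151, 0.0668]
tool_rot: [-88.8, 0.4, -16.0]
contact_force: [-0.2, 0.3, -4.0]
gripper_width: 0.0116
```

Request:
{"fn": "move_arm", "kwargs": {
  "commands": [
    [0,0,-0.007,0],
    [0,0,-0.014,0],
    [0,0,-0.014,0]
  ]
}}

```text
time: 17.3
position: [0.4691, 0.0151, 0.0518]
tool_rot: [-88.8, 0.5, -16.0]
contact_force: [0.3, 0.6, -2.7]
gripper_width: 0.0119
```

```bash
python3 - <<'E'
from h import *
snap("scene","s14"); snap("top","t14")
o=get_obs(); print(o["position"],o["contact_force"],o["tool_rot"])
show("t14","w5",(250,170,300,230),9); show("s14","w6",(200,145,260,210),9)
E
```

```text
[0.46937989 0.01512547 0.0525575 ] [-1.37492296  0.29108657 -2.70527228] [-88.7782671    0.44042219 -15.98944866]
```

View pics/w5.png

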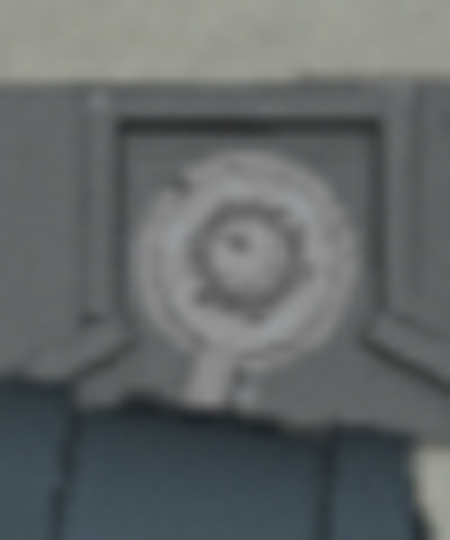

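View pics/w6.png

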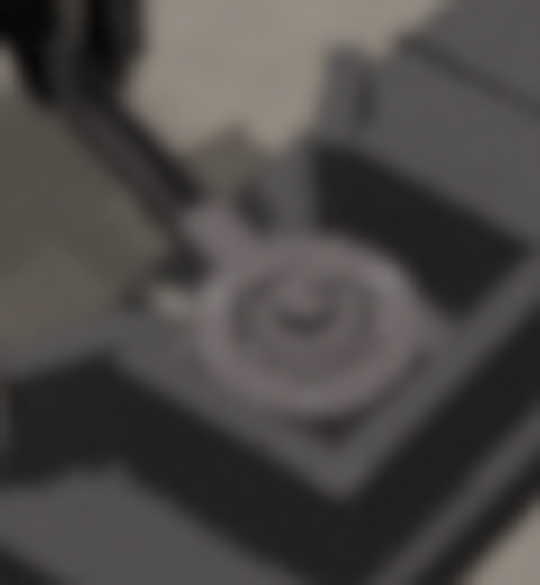

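Request:
{"fn": "move_arm", "kwargs": {
  "commands": [
    [0.0005,0,-0.002,0],
    [0.0005,0,-0.003,0]
  ]
}}

```text
time: 17.6
position: [0.4701, 0.0151, 0.0497]
tool_rot: [-88.8, 0.4, -16.0]
contact_force: [-0.5, 0.6, -1.8]
gripper_width: 0.0119
```

```bash
cat > arc.py <<'E'
from h import *
import sys
def arc(target,N,step=5,dz=0,R=.1175,n=99):
    o=get_obs(); p=o["position"]; y0=o["tool_rot"][2]; print("pos",p.round(4),"yaw",round(y0,2),"F",o["contact_force"].round(1),"T",o["ft_torque"].round(2))
    k=max(1,int(np.ceil(abs(target-y0)/step)))
    out=[]
    for y in np.linspace(y0,target,k+1)[1:]:
        a=np.radians(y); q=np.array(N)-R*np.array([np.cos(a),np.sin(a)])
        out.append([round(q[0]-p[0],4),round(q[1]-p[1],4),dz,round(np.radians(y-y0),3)])
    print(out)
E
python3 -c "
from arc import *
arc(-37.5,(.5831,-.0173))"
```

```text
pos [0.4701 0.0151 0.0497] yaw -15.99 F [-0.5  0.6 -1.8] T [-0.04  0.14  0.01]
[[np.float64(0.0028), np.float64(0.0083), 0, np.float64(-0.075)], [np.float64(0.0061), np.float64(0.0165), 0, np.float64(-0.15)], [np.float64(0.0101), np.float64(0.0244), 0, np.float64(-0.225)], [np.float64(0.0147), np.float64(0.0319), 0, np.float64(-0.3)], [np.float64(0.0198), np.float64(0.0391), 0, np.float64(-0.375)]]
```

Request:
{"fn": "move_arm", "kwargs": {
  "commands": [
    [0.003,0.008,0,-0.075],
    [0.006,0.0165,0,-0.15],
    [0.01,0.0245,0,-0.225],
    [0.0147,0.032,0,-0.3],
    [0.02,0.039,0,-0.375]
  ]
}}

```text
time: 18.1
position: [0.4891, 0.0535, 0.0495]
tool_rot: [-88.9, 0.4, -37.7]
contact_force: [-3.2, -3.3, -1.4]
gripper_width: 0.0117
```

Request:
{"fn": "move_arm", "kwargs": {
  "commands": [
    [0,0,0,0],
    [0,0,0,0]
  ]
}}

```text
time: 18.3
position: [0.4893, 0.0538, 0.0497]
tool_rot: [-88.9, 0.4, -37.6]
contact_force: [0.1, 1.4, -3.1]
gripper_width: 0.0117
```

```bash
python3 - <<'E'
from h import *
snap("scene","s15"); snap("top","t15")
o=get_obs(); print(o["position"],o["contact_force"],o["ft_torque"],o["tool_rot"])
a=np.load("pics/t15.npy")[170:230,250:300]; b=np.load("pics/s15.npy")[150:210,200:260]
cv2.imwrite("pics/c12.png",cv2.resize(np.hstack([a,b]),None,fx=7,fy=7,interpolation=2))
E
```

```text
[0.48930627 0.0537389  0.04966099] [ 0.16497139  2.34056042 -2.09456392] [0.2159904  0.09517208 0.0423135 ] [-88.88134826   0.43205995 -37.59863566]
```

View pics/c12.png

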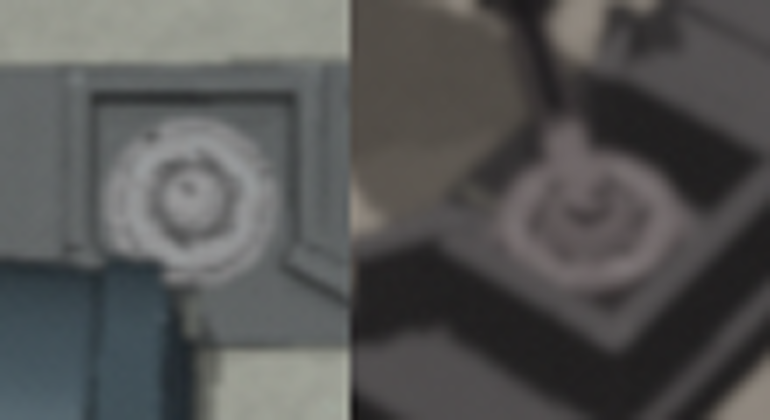

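Request:
{"fn": "move_arm", "kwargs": {
  "commands": [
    [0,0,0.012,0],
    [0,0,0.024,0],
    [0,0,0.03,0],
    [0,0,0.03,0]
  ]
}}

```text
time: 18.8
position: [0.4971, 0.0491, 0.0823]
tool_rot: [-88.8, -0.5, -37.7]
contact_force: [13.3, -11.3, -9.2]
gripper_width: 0.0112
```

```bash
python3 -c "
from arc import *
arc(29.5,(.5831,-.0173),6)"
```

```text
pos [0.4971 0.0491 0.0823] yaw -37.68 F [ 13.3 -11.3  -9.2] T [-2.28 -2.51  0.31]
[[np.float64(-0.0135), np.float64(-0.004), 0, np.float64(0.098)], [np.float64(-0.0192), np.float64(-0.014), 0, np.float64(0.195)], [np.float64(-0.0238), np.float64(-0.0245), 0, np.float64(0.293)], [np.float64(-0.0273), np.float64(-0.0354), 0, np.float64(0.391)], [np.float64(-0.0298), np.float64(-0.0466), 0, np.float64(0.489)], [np.float64(-0.0312), np.float64(-0.058), 0, np.float64(0.586)], [np.float64(-0.0314), np.float64(-0.0695), 0, np.float64(0.684)], [np.float64(-0.0306), np.float64(-0.0809), 0, np.float64(0.782)], [np.float64(-0.0286), np.float64(-0.0922), 0, np.float64(0.879)], [np.float64(-0.0255), np.float64(-0.1033), 0, np.float64(0.977)], [np.float64(-0.0214), np.float64(-0.114), 0, np.float64(1.075)], [np.float64(-0.0162), np.float64(-0.1242), 0, np.float64(1.173)]]
```

```bash
python3 - <<'E'
from h import *
snap("scene","s16"); snap("top","t16")
o=get_obs(); print(o["position"],o["contact_force"],o["ft_torque"],o["tool_rot"])
a=np.load("pics/t16.npy")[170:230,250:300]; b=np.load("pics/s16.npy")[140:200,200:260]
cv2.imwrite("pics/c13.png",cv2.resize(np.hstack([a,b]),None,fx=7,fy=7,interpolation=2))
E
```

```text
[0.49717529 0.04920433 0.08228312] [ 13.25714552 -11.67393374 -10.11027227] [-2.27394895 -2.5428822   0.28474782] [-88.81398838  -0.53788134 -37.67769871]
```

View pics/c13.png

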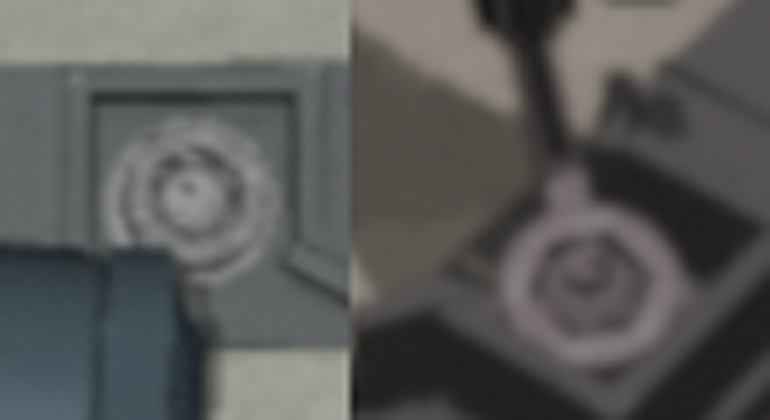

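Request:
{"fn": "move_arm", "kwargs": {
  "commands": [
    [-0.002,0.001,-0.008,0],
    [-0.004,0.002,-0.016,0],
    [-0.006,0.003,-0.024,0],
    [-0.008,0.0045,-0.032,0],
    [-0.008,0.0045,-0.033,0]
  ]
}}

```text
time: 19.4
position: [0.4845, 0.0543, 0.0468]
tool_rot: [-89.1, -0.1, -37.7]
contact_force: [-5.3, 3.2, -1.9]
gripper_width: 0.0113
```

```bash
python3 - <<'E'
from h import *
snap("scene","s17"); snap("top","t17")
o=get_obs(); print(o["position"],o["contact_force"],o["ft_torque"],o["tool_rot"])
a=np.load("pics/t17.npy")[170:230,250:300]; b=np.load("pics/s17.npy")[140:200,200:260]
cv2.imwrite("pics/c14.png",cv2.resize(np.hstack([a,b]),None,fx=7,fy=7,interpolation=2))
E
```

```text
[0.48468767 0.05438588 0.04731036] [-5.91814259  3.04027689 -2.85345563] [ 0.65248956  1.34570223 -0.03860198] [-89.03966289  -0.12039775 -37.671728  ]
```

View pics/c14.png

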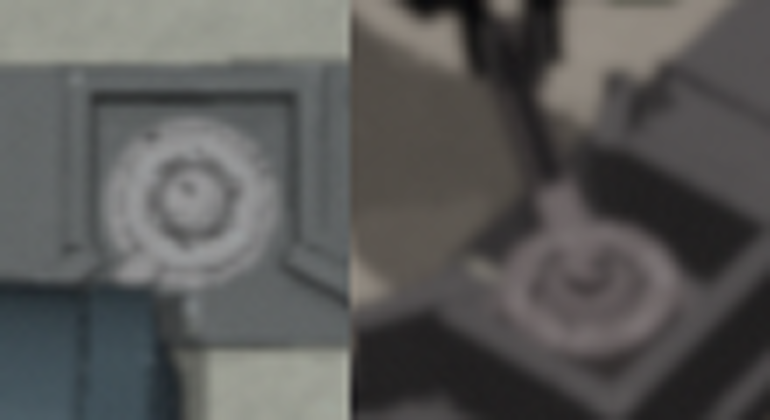

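Request:
{"fn": "move_arm", "kwargs": {
  "commands": [
    [0,0,0,0],
    [0,0,0,0],
    [0,0,0,0]
  ],
  "grip": 0.65
}}

```text
time: 19.8
position: [0.4862, 0.054, 0.048]
tool_rot: [-89.0, -0.3, -37.7]
contact_force: [0.3, 0.8, -0.7]
gripper_width: 0.0303
```

```bash
python3 - <<'E'
from h import *
snap("scene","s18"); snap("top","t18")
o=get_obs(); print(o["position"],o["contact_force"],o["gripper_width"],o["tool_rot"])
a=np.load("pics/t18.npy")[170:230,250:300]; b=np.load("pics/s18.npy")[125:185,200:260]
cv2.imwrite("pics/c15.png",cv2.resize(np.hstack([a,b]),None,fx=7,fy=7,interpolation=2))
h=np.radians(142.4); print(np.array([.5831,-.0173])+.110*np.array([np.cos(h),np.sin(h)])-o["position"][:2])
E
```

```text
[0.48596602 0.05412222 0.0479609 ] [ 0.3667238  -0.15313597  0.42578344] 0.03007963910860335 [-88.97909589  -0.24028551 -37.68539631]
[ 0.00998211 -0.00430625]
```

View pics/c15.png

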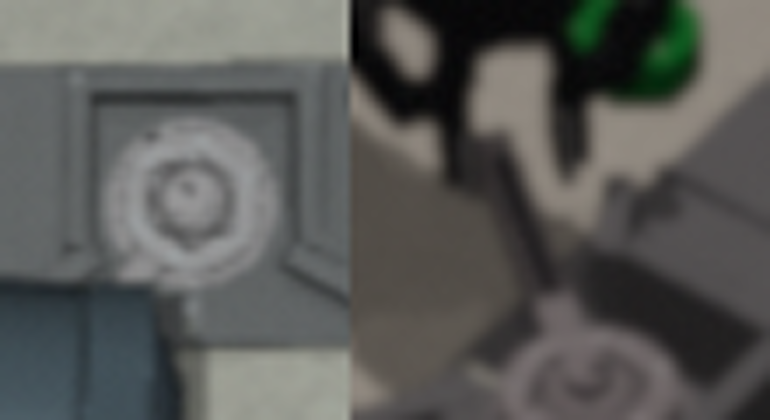

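Request:
{"fn": "move_arm", "kwargs": {
  "commands": [
    [0.008,-0.006,-0.004,0],
    [0.008,-0.006,-0.009,0],
    [0.008,-0.006,-0.009,0]
  ]
}}

```text
time: 20.2
position: [0.494, 0.0478, 0.0382]
tool_rot: [-89.0, -0.2, -37.7]
contact_force: [-0.3, 0.7, -0.0]
gripper_width: 0.03
```

Request:
{"fn": "move_arm", "kwargs": {
  "commands": [
    [0,0,0,0],
    [0,0,0,0],
    [0,0,0,0],
    [0,0,0,0]
  ],
  "grip": 1,
  "newtons": 120
}}

```text
time: 20.6
position: [0.4937, 0.0479, 0.0382]
tool_rot: [-89.0, -0.2, -37.7]
contact_force: [-0.0, 1.3, 0.8]
gripper_width: 0.0121
```

```bash
python3 - <<'E'
from h import *
o=get_obs(); print(o["position"],o["contact_force"],o["ft_torque"],o["gripper_width"],o["tool_rot"])
snap("scene","s19",(200,125,260,185),9)
E
```

```text
[0.49373821 0.04794415 0.03823328] [-0.01326578  1.25740995  0.76460268] [0.04980589 0.10721599 0.28292745] 0.012050585045801232 [-89.01087296  -0.191558   -37.69628578]
```

View pics/s19.png

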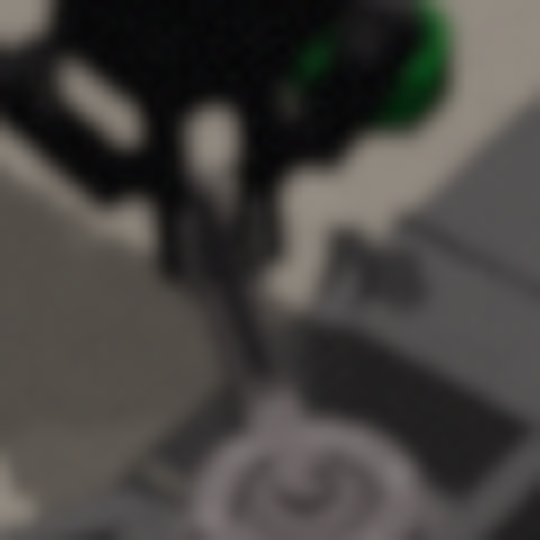

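```bash
python3 - <<'E'
import numpy as np
N=np.array([.5831,-.0173]); p=np.array([.4937,.0479])
for a in(.05,.1,.12):
    c,s=np.cos(a),np.sin(a); print(a,(N+np.array([[c,-s],[s,c]])@(p-N)-p).round(4))
E
```

```text
0.05 [-0.0031 -0.0045]
0.1 [-0.0061 -0.0093]
0.12 [-0.0072 -0.0112]
```

Request:
{"fn": "move_arm", "kwargs": {
  "commands": [
    [-0.003,-0.0045,0,0.05],
    [-0.006,-0.009,0,0.1],
    [-0.007,-0.011,0,0.12],
    [-0.007,-0.011,0,0.12]
  ]
}}

```text
time: 21.05
position: [0.4868, 0.0369, 0.0383]
tool_rot: [-89.0, -0.2, -30.9]
contact_force: [-0.2, 1.2, -0.8]
gripper_width: 0.0117
```

Request:
{"fn": "move_arm", "kwargs": {
  "commands": [
    [0,0,0.004,0],
    [0,0,0.008,0],
    [0,0,0.008,0]
  ]
}}

```text
time: 21.35
position: [0.4867, 0.037, 0.0466]
tool_rot: [-89.0, -0.2, -30.9]
contact_force: [0.3, 0.5, -2.7]
gripper_width: 0.0118
```

```bash
python3 - <<'E'
from h import *
o=get_obs(); print(o["position"],o["contact_force"],o["ft_torque"],o["gripper_width"],o["tool_rot"])
E
```

```text
[0.48672506 0.0369562  0.04663814] [ 0.26400247  0.47138541 -2.68523148] [0.15618349 0.09869495 0.03644048] 0.011845704421881334 [-88.9998462   -0.18953329 -30.89384406]
```

Request:
{"fn": "move_arm", "kwargs": {
  "commands": [
    [0,0,0.008,0],
    [0,0,0.016,0],
    [0,0,0.024,0],
    [0,0,0.024,0]
  ]
}}

```text
time: 21.75
position: [0.4879, 0.0368, 0.0722]
tool_rot: [-88.9, -0.3, -30.9]
contact_force: [1.1, -0.2, -3.2]
gripper_width: 0.0115
```

```bash
python3 - <<'E'
from h import *
o=get_obs(); print(o["position"],o["contact_force"],o["ft_torque"],o["gripper_width"],o["tool_rot"])
snap("scene","s20"); snap("top","t20")
a=np.load("pics/t20.npy")[170:230,250:300]; b=np.load("pics/s20.npy")[130:190,200:260]
cv2.imwrite("pics/c16.png",cv2.resize(np.hstack([a,b]),None,fx=7,fy=7,interpolation=2))
E
```

```text
[0.48793232 0.03681018 0.07221248] [ 1.07065666 -0.23835073 -3.22836488] [0.10341953 0.15436    0.03554861] 0.011481045822569933 [-88.93733263  -0.33150462 -30.90332346]
```

View pics/c16.png

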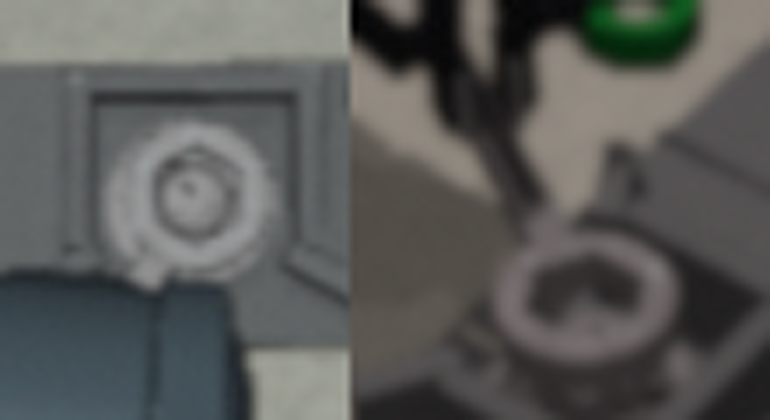

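```bash
python3 - <<'E'
from h import *
o=get_obs();p=o["position"];d=cal("t20"); q=px2w(d,278.3,197.3,.086); print(q, q[:2]-p[:2],np.hypot(*(q[:2]-p[:2])),np.degrees(np.arctan2(*(q[:2]-p[:2])[::-1])))
ds=cal("s20"); print(px2w(ds,200+(587-350)/7-.43,130+297/7-.43,.086))
E
```

```text
[ 0.58191264 -0.01975978  0.086     ] [ 0.09486051 -0.05664397] 0.11048554309089831 -30.842656861688337
[ 0.58298655 -0.01556607  0.086     ]
```

```bash
python3 - <<'E'
import numpy as np
N=np.array([.583,-.0175]);R=.1105
p=np.array([.4879,.0368]);y0=-30.9
for y in(-24,-17,-10,-3,4):
    a=np.radians(y); q=N-R*np.array([np.cos(a),np.sin(a)]); print(y,(q-p).round(4),round(np.radians(y-y0),3))
for y in (4,11,18,24,30): 
    a=np.radians(y); print(y,(N-R*np.array([np.cos(a),np.sin(a)])).round(4))
E
```

```text
-24 [-0.0058 -0.0094] 0.12
-17 [-0.0106 -0.022 ] 0.243
-10 [-0.0137 -0.0351] 0.365
-3 [-0.0152 -0.0485] 0.487
4 [-0.0151 -0.062 ] 0.609
4 [ 0.4728 -0.0252]
11 [ 0.4745 -0.0386]
18 [ 0.4779 -0.0516]
24 [ 0.4821 -0.0624]
30 [ 0.4873 -0.0728]
```

Request:
{"fn": "move_arm", "kwargs": {
  "commands": [
    [-0.006,-0.0095,0.002,0.12],
    [-0.0105,-0.022,0.002,0.243],
    [-0.0135,-0.035,0.002,0.365],
    [-0.015,-0.0485,0.002,0.487],
    [-0.015,-0.062,0.002,0.609]
  ]
}}

```text
time: 22.35
position: [0.4712, -0.0256, 0.0726]
tool_rot: [-89.0, -0.2, 4.3]
contact_force: [-0.9, 0.4, -4.3]
gripper_width: 0.012
```

Request:
{"fn": "move_arm", "kwargs": {
  "commands": [
    [0.0015,-0.0135,0,0.122],
    [0.005,-0.0265,0,0.244],
    [0.009,-0.037,0,0.35],
    [0.0145,-0.0475,0,0.45],
    [0.0145,-0.0475,0,0.45]
  ]
}}

```text
time: 22.85
position: [0.4864, -0.0744, 0.0724]
tool_rot: [-89.0, -0.2, 30.0]
contact_force: [0.5, 0.5, -3.6]
gripper_width: 0.0116
```

```bash
python3 - <<'E'
from h import *
o=get_obs(); p=o["position"];y=np.radians(o["tool_rot"][2]);print(p,o["contact_force"],o["ft_torque"],o["tool_rot"]); print("head",p[:2]+.1105*np.array([np.cos(y),np.sin(y)]))
snap("scene","s21"); snap("top","t21")
a=np.load("pics/t21.npy")[170:230,250:300]; b=np.load("pics/s21.npy")[130:190,200:260]
cv2.imwrite("pics/c17.png",cv2.resize(np.hstack([a,b]),None,fx=7,fy=7,interpolation=2))
E
```

```text
[ 0.4863866  -0.07437591  0.07242685] [ 0.48381846  0.4552828  -3.61748141] [-0.08932192  0.1551335   0.00085699] [-89.04898328  -0.15958543  29.95369051]
head [ 0.58212704 -0.01920328]
```

View pics/c17.png

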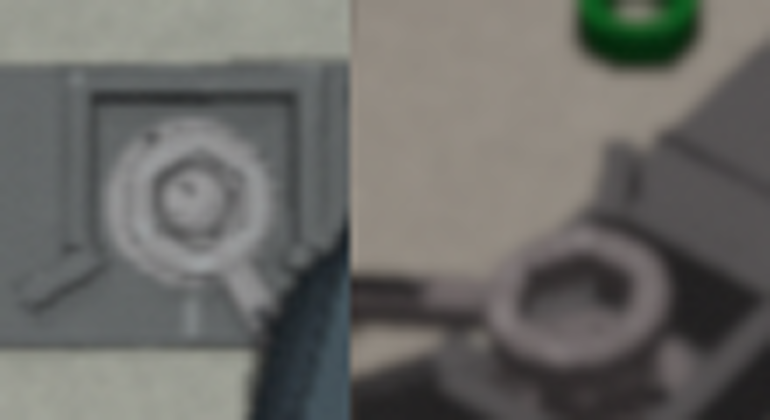

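```bash
python3 - <<'E'
from h import *
d=cal("t21");ds=cal("s21")
f=lambda p,x,y:((p[0]-x+.43)*7,(p[1]-y+.43)*7)
for z in(.036,.068,.088):print(f(w2px(d,[.583,-.017,z]),250,170),f(w2px(ds,[.583,-.017,z]),200,130))
E
```

```text
(np.float64(191.8384392480126), np.float64(199.80795509933318)) (np.float64(238.17174877561754), np.float64(394.2407355284644))
(np.float64(193.70409756573747), np.float64(194.53698391465448)) (np.float64(235.75782252906072), np.float64(334.26155449875165))
(np.float64(194.92205181160216), np.float64(191.09594561025597)) (np.float64(234.1955608866248), np.float64(295.4438093414155))
```

Request:
{"fn": "move_arm", "kwargs": {
  "commands": [
    [0.0015,0.0015,0,0],
    [0.0015,0.0015,-0.008,0],
    [0.0015,0.0015,-0.016,0],
    [0.0015,0.0015,-0.016,0]
  ]
}}

```text
time: 23.35
position: [0.4863, -0.0711, 0.055]
tool_rot: [-88.9, -0.1, 29.9]
contact_force: [1.6, -1.5, -3.4]
gripper_width: 0.0119
```

Request:
{"fn": "move_arm", "kwargs": {
  "commands": [
    [0,0,-0.006,0],
    [0,0,-0.012,0],
    [0,0,-0.012,0]
  ]
}}

```text
time: 23.65
position: [0.4867, -0.0711, 0.0425]
tool_rot: [-88.9, -0.1, 29.9]
contact_force: [1.8, -0.7, -3.8]
gripper_width: 0.0117
```

```bash
cat > arcrows.py <<'E'
import numpy as np,sys
# usage: y0 y1 n : rows relative to ideal circle start
y0,y1,n=float(sys.argv[1]),float(sys.argv[2]),int(sys.argv[3]);R=.1105
c=lambda y:-R*np.array([np.cos(np.radians(y)),np.sin(np.radians(y))])
for y in np.linspace(y0,y1,n+1)[1:]: print(*(c(y)-c(y0)).round(4),round(np.radians(y-y0),3))
E
python3 arcrows.py 29.9 0 5; python3 arcrows.py 0 -30 5; python3 arcrows.py -30 -38 2
```

```text
-0.0052 0.0103 -0.104
-0.0093 0.021 -0.209
-0.0123 0.0322 -0.313
-0.0141 0.0436 -0.417
-0.0147 0.0551 -0.522
0.0006 0.0116 -0.105
0.0024 0.023 -0.209
0.0054 0.0341 -0.314
0.0096 0.0449 -0.419
0.0148 0.0552 -0.524
0.0041 0.0065 -0.07
0.0086 0.0128 -0.14
```

Request:
{"fn": "move_arm", "kwargs": {
  "commands": [
    [-0.005,0.0103,-0.003,-0.104],
    [-0.009,0.021,-0.003,-0.209],
    [-0.012,0.032,-0.003,-0.313],
    [-0.0138,0.0433,-0.003,-0.417],
    [-0.0142,0.0546,-0.003,-0.522]
  ]
}}

```text
time: 24.15
position: [0.4728, -0.0176, 0.0398]
tool_rot: [-89.1, -0.2, -0.3]
contact_force: [1.7, -4.2, -2.0]
gripper_width: 0.0116
```

```bash
python3 - <<'E'
from h import *
o=get_obs(); p=o["position"];y=np.radians(o["tool_rot"][2]);print(p,o["contact_force"],o["ft_torque"],o["tool_rot"]); print("head",p[:2]+.1105*np.array([np.cos(y),np.sin(y)]))
E
```

```text
[ 0.47278659 -0.01755624  0.03984088] [ 1.65318942 -4.22169716 -2.04250004] [-0.83485139 -0.19938607  0.11007631] [-89.09786107  -0.15504362  -0.2883366 ]
head [ 0.58328519 -0.01811232]
```

Request:
{"fn": "move_arm", "kwargs": {
  "commands": [
    [0.0005,0.012,0,-0.105],
    [0.0024,0.0235,0,-0.209],
    [0.0054,0.035,0,-0.314],
    [0.0096,0.0457,0,-0.419],
    [0.0148,0.056,0,-0.524]
  ]
}}

```text
time: 24.65
position: [0.4869, 0.0374, 0.0398]
tool_rot: [-89.3, -0.2, -30.6]
contact_force: [-0.4, -5.1, -1.5]
gripper_width: 0.0113
```

Request:
{"fn": "move_arm", "kwargs": {
  "commands": [
    [0.004,0.0065,0,-0.07],
    [0.008,0.0128,0,-0.13],
    [0.008,0.0128,0,-0.13]
  ]
}}

```text
time: 24.95
position: [0.495, 0.0497, 0.0398]
tool_rot: [-89.4, -0.2, -38.0]
contact_force: [0.7, -4.4, -1.3]
gripper_width: 0.0117
```

```bash
python3 - <<'E'
from h import *
o=get_obs(); p=o["position"];y=np.radians(o["tool_rot"][2]);print(p,o["contact_force"],o["ft_torque"],o["tool_rot"]); print("head",p[:2]+.1105*np.array([np.cos(y),np.sin(y)]))
E
python3 arcrows.py -37.9 -31 3
```

```text
[0.49495618 0.04968823 0.0398485 ] [ 0.70630661 -4.37740452 -1.34699344] [-0.65758359 -0.02181044 -0.13517849] [-89.42638429  -0.2485052  -38.01550451]
head [ 0.58201296 -0.01836593]
-0.0027 -0.0036 0.04
-0.0052 -0.0072 0.08
-0.0075 -0.011 0.12
```

Back off into the play, lift, and look.

Request:
{"fn": "move_arm", "kwargs": {
  "commands": [
    [-0.0027,-0.0036,0,0.04],
    [-0.005,-0.007,0,0.08],
    [-0.0075,-0.011,0,0.12],
    [-0.0075,-0.011,0,0.12]
  ]
}}

```text
time: 25.35
position: [0.4869, 0.0385, 0.0398]
tool_rot: [-89.4, -0.2, -31.1]
contact_force: [0.8, 0.1, -3.3]
gripper_width: 0.0115
```

Request:
{"fn": "move_arm", "kwargs": {
  "commands": [
    [0,0,0.006,0],
    [0,0,0.012,0],
    [0,0,0.012,0]
  ]
}}

```text
time: 25.65
position: [0.4874, 0.0388, 0.0528]
tool_rot: [-89.3, -0.2, -31.1]
contact_force: [0.7, 1.0, -3.0]
gripper_width: 0.0117
```

Request:
{"fn": "move_arm", "kwargs": {
  "commands": [
    [0,0,0.008,0],
    [0,0,0.016,0],
    [0,0,0.02,0],
    [0,0,0.02,0]
  ]
}}

```text
time: 26.05
position: [0.4882, 0.0388, 0.0738]
tool_rot: [-89.3, -0.3, -31.1]
contact_force: [-0.2, -0.2, -3.2]
gripper_width: 0.0119
```

Request:
{"fn": "move_arm", "kwargs": {
  "commands": [
    [-0.006,-0.0095,0,0.12],
    [-0.0105,-0.022,0,0.243],
    [-0.0135,-0.035,0,0.365],
    [-0.015,-0.0485,0,0.487],
    [-0.015,-0.063,0,0.609]
  ]
}}

```text
time: 26.55
position: [0.4726, -0.0246, 0.0735]
tool_rot: [-89.3, -0.3, 4.1]
contact_force: [0.0, -0.4, -3.2]
gripper_width: 0.012
```

Request:
{"fn": "move_arm", "kwargs": {
  "commands": [
    [0.0015,-0.0135,0,0.122],
    [0.005,-0.0265,0,0.244],
    [0.009,-0.037,0,0.35],
    [0.0145,-0.0475,0,0.45],
    [0.0145,-0.0475,0,0.45]
  ]
}}

```text
time: 27.05
position: [0.488, -0.0734, 0.0736]
tool_rot: [-89.4, -0.3, 29.8]
contact_force: [-0.9, -0.2, -3.6]
gripper_width: 0.0121
```

```bash
python3 - <<'E'
from h import *
o=get_obs(); p=o["position"];y=np.radians(o["tool_rot"][2]);print(p,o["contact_force"],o["ft_torque"],o["tool_rot"]); print("head",p[:2]+.1105*np.array([np.cos(y),np.sin(y)]))
snap("scene","s22"); snap("top","t22")
a=np.load("pics/t22.npy")[170:230,250:300]; b=np.load("pics/s22.npy")[130:190,200:260]
cv2.imwrite("pics/c18.png",cv2.resize(np.hstack([a,b]),None,fx=7,fy=7,interpolation=2))
E
```

```text
[ 0.48800817 -0.07337188  0.07356514] [-0.91706282 -0.15941025 -3.56953273] [-0.08190779  0.11058798  0.01996387] [-89.36608355  -0.30335601  29.78177929]
head [ 0.58391371 -0.01848676]
```

View pics/c18.png

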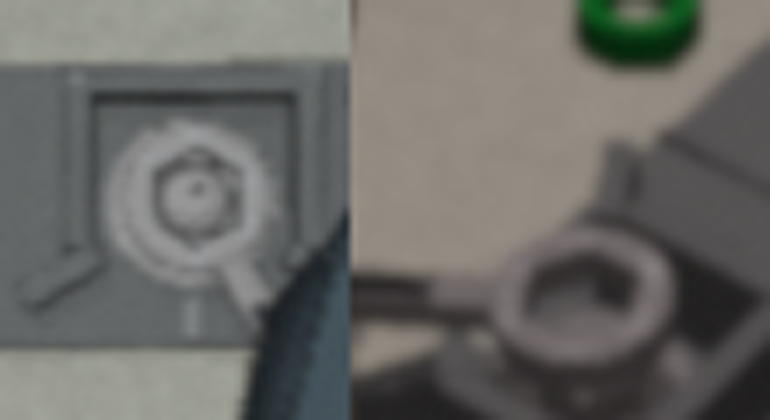

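Request:
{"fn": "move_arm", "kwargs": {
  "commands": [
    [-0.001,0.002,0,0],
    [-0.001,0.002,-0.008,0],
    [-0.001,0.002,-0.017,0],
    [-0.001,0.002,-0.017,0]
  ]
}}

```text
time: 27.55
position: [0.4851, -0.0695, 0.0551]
tool_rot: [-89.2, -0.2, 29.7]
contact_force: [-0.2, 0.2, -2.2]
gripper_width: 0.0116
```

Request:
{"fn": "move_arm", "kwargs": {
  "commands": [
    [0,0,-0.007,0],
    [0,0,-0.014,0],
    [0,0,-0.014,0]
  ]
}}

```text
time: 27.85
position: [0.4863, -0.0695, 0.0406]
tool_rot: [-89.2, -0.3, 29.7]
contact_force: [4.4, 0.4, -3.2]
gripper_width: 0.0114
```

Request:
{"fn": "move_arm", "kwargs": {
  "commands": [
    [-0.0045,0.0095,-0.001,-0.104],
    [-0.0083,0.0195,-0.001,-0.209],
    [-0.0113,0.0305,-0.001,-0.313],
    [-0.0131,0.042,-0.001,-0.417],
    [-0.0137,0.0531,-0.001,-0.522]
  ]
}}

```text
time: 28.35
position: [0.473, -0.0168, 0.0398]
tool_rot: [-89.4, -0.4, -0.4]
contact_force: [2.0, -2.5, -1.9]
gripper_width: 0.0117
```

Request:
{"fn": "move_arm", "kwargs": {
  "commands": [
    [0.0005,0.0118,0,-0.105],
    [0.0024,0.023,0,-0.209],
    [0.0054,0.0345,0,-0.314],
    [0.0096,0.0455,0,-0.419],
    [0.0148,0.056,0,-0.524]
  ]
}}

```text
time: 28.85
position: [0.4876, 0.0384, 0.0397]
tool_rot: [-89.5, -0.4, -30.7]
contact_force: [1.5, -5.6, -1.7]
gripper_width: 0.0114
```

Request:
{"fn": "move_arm", "kwargs": {
  "commands": [
    [0.004,0.0065,0,-0.07],
    [0.008,0.0125,0,-0.13],
    [0.008,0.0125,0,-0.13]
  ]
}}

```text
time: 29.15
position: [0.4959, 0.0505, 0.0396]
tool_rot: [-89.6, -0.5, -38.1]
contact_force: [1.0, -2.8, -1.8]
gripper_width: 0.0116
```

Request:
{"fn": "move_arm", "kwargs": {
  "commands": [
    [-0.0027,-0.0036,0,0.04],
    [-0.005,-0.007,0,0.08],
    [-0.0075,-0.011,0,0.12],
    [-0.0075,-0.011,0,0.12]
  ]
}}

```text
time: 29.55
position: [0.4877, 0.0392, 0.0394]
tool_rot: [-89.6, -0.4, -31.2]
contact_force: [0.2, -0.4, -3.1]
gripper_width: 0.0117
```

Request:
{"fn": "move_arm", "kwargs": {
  "commands": [
    [0,0,0.006,0],
    [0,0,0.012,0],
    [0,0,0.012,0]
  ]
}}

```text
time: 29.85
position: [0.488, 0.0394, 0.0523]
tool_rot: [-89.6, -0.5, -31.2]
contact_force: [-0.7, -0.5, -3.1]
gripper_width: 0.0115
```

Request:
{"fn": "move_arm", "kwargs": {
  "commands": [
    [0,0,0.008,0],
    [0,0,0.016,0],
    [0,0,0.021,0],
    [0,0,0.021,0]
  ]
}}

```text
time: 30.25
position: [0.489, 0.0395, 0.0745]
tool_rot: [-89.5, -0.6, -31.2]
contact_force: [0.3, 0.3, -3.2]
gripper_width: 0.0116
```

Request:
{"fn": "move_arm", "kwargs": {
  "commands": [
    [-0.006,-0.0095,0,0.12],
    [-0.0105,-0.022,0,0.243],
    [-0.0135,-0.035,0,0.365],
    [-0.015,-0.0485,0,0.487],
    [-0.015,-0.063,0,0.609]
  ]
}}

```text
time: 30.75
position: [0.4733, -0.0239, 0.0742]
tool_rot: [-89.5, -0.5, 4.0]
contact_force: [0.7, -0.3, -2.2]
gripper_width: 0.0117
```

Request:
{"fn": "move_arm", "kwargs": {
  "commands": [
    [0.0015,-0.0135,0,0.122],
    [0.005,-0.0265,0,0.244],
    [0.009,-0.037,0,0.35],
    [0.0145,-0.047,0,0.45],
    [0.0145,-0.047,0,0.45]
  ]
}}

```text
time: 31.25
position: [0.4887, -0.0723, 0.0743]
tool_rot: [-89.6, -0.5, 29.7]
contact_force: [0.8, 0.5, -2.6]
gripper_width: 0.0118
```

```bash
python3 - <<'E'
from h import *
o=get_obs(); p=o["position"];y=np.radians(o["tool_rot"][2]);print(p,o["contact_force"],o["ft_torque"],o["tool_rot"]); print("head",p[:2]+.1105*np.array([np.cos(y),np.sin(y)]))
snap("scene","s23"); snap("top","t23")
a=np.load("pics/t23.npy")[170:230,250:300]; b=np.load("pics/s23.npy")[130:190,200:260]
cv2.imwrite("pics/c19.png",cv2.resize(np.hstack([a,b]),None,fx=7,fy=7,interpolation=2))
E
```

```text
[ 0.48874401 -0.07226074  0.07430248] [ 0.82673502  0.54002233 -2.59127956] [-0.11760342  0.11518292  0.00378516] [-89.61182949  -0.54547529  29.68110242]
head [ 0.58474584 -0.01754422]
```

View pics/c19.png

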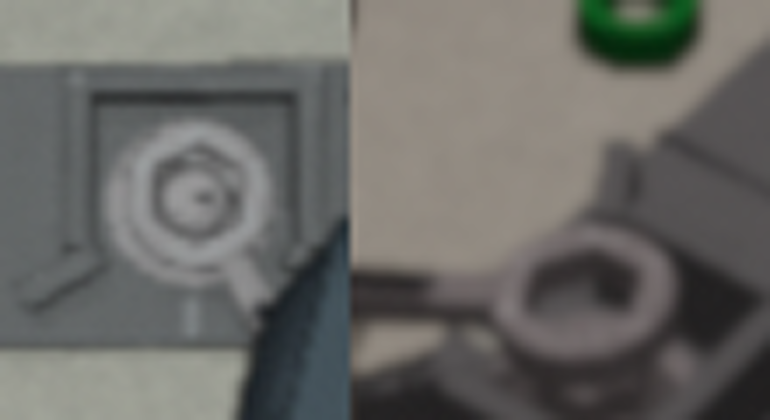

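Request:
{"fn": "move_arm", "kwargs": {
  "commands": [
    [0,0,-0.006,0],
    [0,0,-0.012,0],
    [0,0,-0.018,0],
    [0,0,-0.018,0]
  ]
}}

```text
time: 31.75
position: [0.4862, -0.0702, 0.0547]
tool_rot: [-89.4, -0.4, 29.7]
contact_force: [-0.5, 0.3, -3.7]
gripper_width: 0.0114
```

Request:
{"fn": "move_arm", "kwargs": {
  "commands": [
    [0,0,-0.007,0],
    [0,0,-0.014,0],
    [0,0,-0.014,0]
  ]
}}

```text
time: 32.05
position: [0.4865, -0.07, 0.04]
tool_rot: [-89.4, -0.4, 29.7]
contact_force: [2.0, 1.1, -2.4]
gripper_width: 0.0117
```

Request:
{"fn": "move_arm", "kwargs": {
  "commands": [
    [-0.0048,0.0098,-0.0005,-0.104],
    [-0.0086,0.02,-0.0005,-0.209],
    [-0.0116,0.031,-0.0005,-0.313],
    [-0.0134,0.0425,-0.0005,-0.417],
    [-0.014,0.0536,-0.0005,-0.522]
  ]
}}

```text
time: 32.55
position: [0.473, -0.0168, 0.0399]
tool_rot: [-89.5, -0.5, -0.5]
contact_force: [1.2, -1.4, -2.2]
gripper_width: 0.0116
```

Request:
{"fn": "move_arm", "kwargs": {
  "commands": [
    [0.0005,0.0118,0,-0.105],
    [0.0024,0.023,0,-0.209],
    [0.0054,0.0345,0,-0.314],
    [0.0096,0.0455,0,-0.419],
    [0.0148,0.056,0,-0.524]
  ]
}}

```text
time: 33.05
position: [0.4877, 0.0384, 0.04]
tool_rot: [-89.6, -0.6, -30.8]
contact_force: [0.6, -4.9, -2.4]
gripper_width: 0.0121
```

Request:
{"fn": "move_arm", "kwargs": {
  "commands": [
    [0.004,0.0065,0,-0.07],
    [0.008,0.0125,0,-0.13],
    [0.008,0.0125,0,-0.13]
  ]
}}

```text
time: 33.35
position: [0.496, 0.0506, 0.04]
tool_rot: [-89.7, -0.6, -38.2]
contact_force: [0.0, -3.1, -3.3]
gripper_width: 0.0115
```

Request:
{"fn": "move_arm", "kwargs": {
  "commands": [
    [-0.0027,-0.0036,0,0.04],
    [-0.005,-0.007,0,0.08],
    [-0.0075,-0.011,0,0.12],
    [-0.0075,-0.011,0,0.12]
  ]
}}

```text
time: 33.75
position: [0.4879, 0.0394, 0.0399]
tool_rot: [-89.7, -0.6, -31.3]
contact_force: [-0.4, 0.9, -3.0]
gripper_width: 0.012
```

Request:
{"fn": "move_arm", "kwargs": {
  "commands": [
    [0,0,0.006,0],
    [0,0,0.012,0],
    [0,0,0.012,0]
  ]
}}

```text
time: 34.05
position: [0.4888, 0.0395, 0.0531]
tool_rot: [-89.6, -0.7, -31.3]
contact_force: [-0.5, -0.6, -2.8]
gripper_width: 0.0117
```

Request:
{"fn": "move_arm", "kwargs": {
  "commands": [
    [0,0,0.008,0],
    [0,0,0.016,0],
    [0,0,0.021,0],
    [0,0,0.021,0]
  ]
}}

```text
time: 34.45
position: [0.4898, 0.0395, 0.0753]
tool_rot: [-89.6, -0.8, -31.3]
contact_force: [1.1, 0.4, -2.4]
gripper_width: 0.0114
```

Request:
{"fn": "move_arm", "kwargs": {
  "commands": [
    [-0.006,-0.0095,0,0.12],
    [-0.0105,-0.022,0,0.243],
    [-0.0135,-0.035,0,0.365],
    [-0.015,-0.0485,0,0.487],
    [-0.015,-0.063,0,0.609]
  ]
}}

```text
time: 34.95
position: [0.4741, -0.0239, 0.075]
tool_rot: [-89.6, -0.7, 3.9]
contact_force: [0.6, 0.4, -3.0]
gripper_width: 0.012
```

Request:
{"fn": "move_arm", "kwargs": {
  "commands": [
    [0.0015,-0.0135,0,0.122],
    [0.005,-0.0265,0,0.244],
    [0.009,-0.037,0,0.35],
    [0.0145,-0.0475,0,0.45],
    [0.0145,-0.0475,0,0.45]
  ]
}}

```text
time: 35.45
position: [0.4896, -0.0727, 0.0751]
tool_rot: [-89.7, -0.7, 29.6]
contact_force: [0.6, 0.6, -3.1]
gripper_width: 0.0115
```

```bash
python3 - <<'E'
from h import *
o=get_obs(); p=o["position"];y=np.radians(o["tool_rot"][2]);print(p,o["contact_force"],o["ft_torque"],o["tool_rot"]); print("head",p[:2]+.1105*np.array([np.cos(y),np.sin(y)]))
snap("scene","s24"); snap("top","t24")
a=np.load("pics/t24.npy")[170:230,250:300]; b=np.load("pics/s24.npy")[130:190,200:260]
cv2.imwrite("pics/c20.png",cv2.resize(np.hstack([a,b]),None,fx=7,fy=7,interpolation=2))
E
```

```text
[ 0.48959605 -0.07271846  0.075073  ] [ 0.60807885  0.55524692 -3.05293814] [-0.13349157  0.16373331  0.01436548] [-89.66040974  -0.74951429  29.5908105 ]
head [ 0.58568399 -0.01815329]
```

View pics/c20.png

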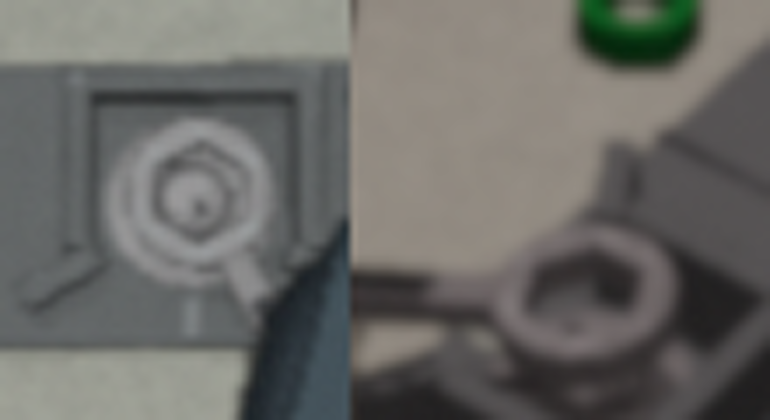

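Request:
{"fn": "move_arm", "kwargs": {
  "commands": [
    [-0.001,0,-0.006,0],
    [-0.001,0.0005,-0.012,0],
    [-0.001,0.0005,-0.018,0],
    [-0.001,0.0005,-0.018,0]
  ]
}}

```text
time: 35.95
position: [0.4861, -0.0702, 0.0556]
tool_rot: [-89.4, -0.6, 29.6]
contact_force: [-0.4, 0.6, -2.7]
gripper_width: 0.0117
```

Request:
{"fn": "move_arm", "kwargs": {
  "commands": [
    [0,0,-0.007,0],
    [0,0,-0.014,0],
    [0,0,-0.014,0]
  ]
}}

```text
time: 36.25
position: [0.4864, -0.0699, 0.0409]
tool_rot: [-89.4, -0.7, 29.6]
contact_force: [2.0, 0.9, -2.5]
gripper_width: 0.0116
```

Request:
{"fn": "move_arm", "kwargs": {
  "commands": [
    [-0.0048,0.0098,-0.0005,-0.104],
    [-0.0086,0.02,-0.0005,-0.209],
    [-0.0116,0.031,-0.0005,-0.313],
    [-0.0134,0.0425,-0.0005,-0.417]
  ]
}}

```text
time: 36.65
position: [0.4736, -0.028, 0.0407]
tool_rot: [-89.6, -0.7, 5.4]
contact_force: [2.0, -2.6, -2.9]
gripper_width: 0.0118
```

Request:
{"fn": "move_arm", "kwargs": {
  "commands": [
    [-0.0007,0.0078,0,-0.07],
    [-0.0008,0.0155,0,-0.14]
  ]
}}

```text
time: 36.85
position: [0.473, -0.0127, 0.041]
tool_rot: [-89.6, -0.7, -2.7]
contact_force: [1.4, -2.0, -3.5]
gripper_width: 0.0114
```

Request:
{"fn": "move_arm", "kwargs": {
  "commands": [
    [0.0003,0.0039,0,-0.035],
    [0.0005,0.0078,0,-0.07]
  ]
}}

```text
time: 37.05
position: [0.4735, -0.0051, 0.041]
tool_rot: [-89.7, -0.7, -6.7]
contact_force: [0.3, -2.2, -3.9]
gripper_width: 0.0121
```

```bash
python3 - <<'E'
from h import *
o=get_obs(); p=o["position"];y=np.radians(o["tool_rot"][2]);print(p,o["contact_force"],o["ft_torque"],o["tool_rot"]); print("head",p[:2]+.1105*np.array([np.cos(y),np.sin(y)]))
snap("scene","s25"); snap("top","t25")
a=np.load("pics/t25.npy")[170:230,250:300]; b=np.load("pics/s25.npy")[150:210,200:260]
cv2.imwrite("pics/c21.png",cv2.resize(np.hstack([a,b]),None,fx=7,fy=7,interpolation=2))
E
```

```text
[ 0.47351289 -0.00512203  0.04101966] [ 0.28259417 -2.21353482 -3.94728519] [-0.28954572  0.08818325  0.31313863] [-89.7183315   -0.74138138  -6.74830781]
head [ 0.58324734 -0.01810667]
```

View pics/c21.png

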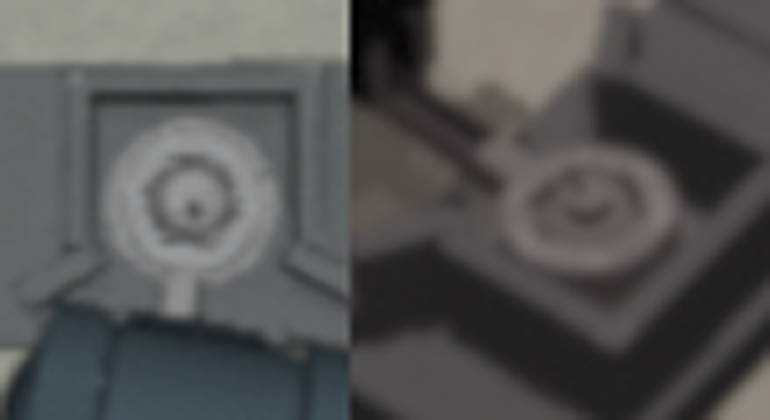

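Continue in small steps until force rises.

Request:
{"fn": "move_arm", "kwargs": {
  "commands": [
    [0.0004,0.0039,0,-0.035],
    [0.0004,0.0039,0,-0.035]
  ]
}}

```text
time: 37.35
position: [0.474, -0.0012, 0.041]
tool_rot: [-89.7, -0.7, -8.6]
contact_force: [0.9, -1.8, -2.7]
gripper_width: 0.0116
```

Request:
{"fn": "move_arm", "kwargs": {
  "commands": [
    [0.0005,0.0039,0,-0.035],
    [0.0005,0.0039,0,-0.035]
  ]
}}

```text
time: 37.55
position: [0.4746, 0.0024, 0.0411]
tool_rot: [-89.8, -0.8, -10.5]
contact_force: [0.2, -1.0, -2.4]
gripper_width: 0.0117
```

Request:
{"fn": "move_arm", "kwargs": {
  "commands": [
    [0.0007,0.0038,0,-0.035],
    [0.0007,0.0038,0,-0.035]
  ]
}}

```text
time: 37.75
position: [0.4751, 0.0052, 0.0412]
tool_rot: [-89.9, -0.8, -12.5]
contact_force: [0.7, -3.8, -1.6]
gripper_width: 0.0121
```

Request:
{"fn": "move_arm", "kwargs": {
  "commands": [
    [0.0008,0.0045,0,-0.035],
    [0.0008,0.0045,0,-0.035]
  ]
}}

```text
time: 37.95
position: [0.4757, 0.0081, 0.0413]
tool_rot: [-90.1, -0.8, -14.4]
contact_force: [-1.3, -7.3, -1.1]
gripper_width: 0.0119
```

Request:
{"fn": "move_arm", "kwargs": {
  "commands": [
    [0.0008,0.0045,0,-0.02],
    [0.0008,0.0045,0,-0.02]
  ]
}}

```text
time: 38.15
position: [0.4762, 0.01, 0.0414]
tool_rot: [-90.5, -0.8, -15.5]
contact_force: [-0.4, -9.8, -1.8]
gripper_width: 0.0113
```

```bash
python3 - <<'E'
from h import *
o=get_obs(); p=o["position"];y=np.radians(o["tool_rot"][2]);print(p,o["contact_force"],o["ft_torque"],o["tool_rot"]); print("head",p[:2]+.1105*np.array([np.cos(y),np.sin(y)]))
snap("scene","s26"); snap("top","t26")
a=np.load("pics/t26.npy")[170:230,250:300]; b=np.load("pics/s26.npy")[150:210,200:260]
cv2.imwrite("pics/c22.png",cv2.resize(np.hstack([a,b]),None,fx=7,fy=7,interpolation=2))
E
```

```text
[0.47617838 0.01001585 0.04136577] [-0.41302997 -9.77141171 -1.80739317] [-1.89235551  0.4901226   0.56868397] [-90.46300537  -0.82589194 -15.46343497]
head [ 0.58267837 -0.01944603]
```

View pics/c22.png

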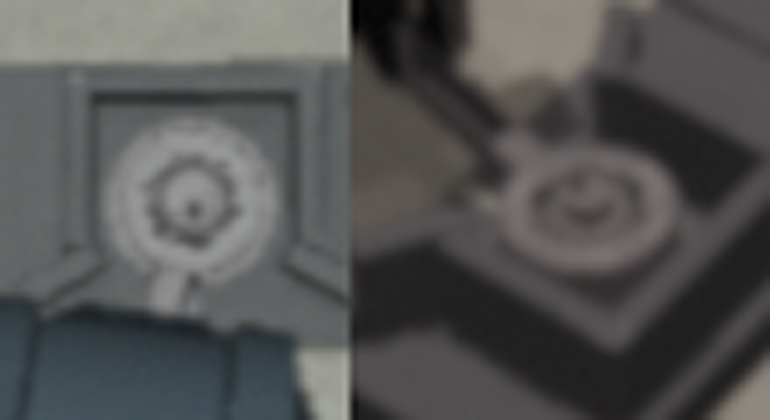

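Request:
{"fn": "move_arm", "kwargs": {
  "commands": [
    [0.001,0.006,0,-0.02],
    [0.001,0.006,0,-0.02],
    [0.001,0.006,0,-0.02]
  ]
}}

```text
time: 38.55
position: [0.4767, 0.0122, 0.0415]
tool_rot: [-90.9, -0.9, -16.6]
contact_force: [-1.3, -13.4, -1.6]
gripper_width: 0.0114
```

Request:
{"fn": "move_arm", "kwargs": {
  "commands": [
    [0.001,0.006,0,0],
    [0.001,0.006,0,0],
    [0.001,0.006,0,0]
  ]
}}

```text
time: 38.85
position: [0.4769, 0.013, 0.0415]
tool_rot: [-91.6, -1.0, -16.6]
contact_force: [-2.0, -16.9, -1.4]
gripper_width: 0.0118
```

```bash
python3 - <<'E'
from h import *
o=get_obs(); p=o["position"];print(p,o["contact_force"],o["ft_torque"],o["tool_rot"])
snap("scene","s27"); snap("top","t27")
a=np.load("pics/t27.npy")[170:230,250:300]; b=np.load("pics/s27.npy")[150:210,200:260]
cv2.imwrite("pics/c23.png",cv2.resize(np.hstack([a,b]),None,fx=7,fy=7,interpolation=2))
E
```

```text
[0.47694275 0.01298398 0.04151673] [ -2.00966007 -16.94373078  -1.3629063 ] [-3.22097684  0.68681988  0.42303831] [-91.61587831  -0.98135409 -16.60868111]
```

View pics/c23.png

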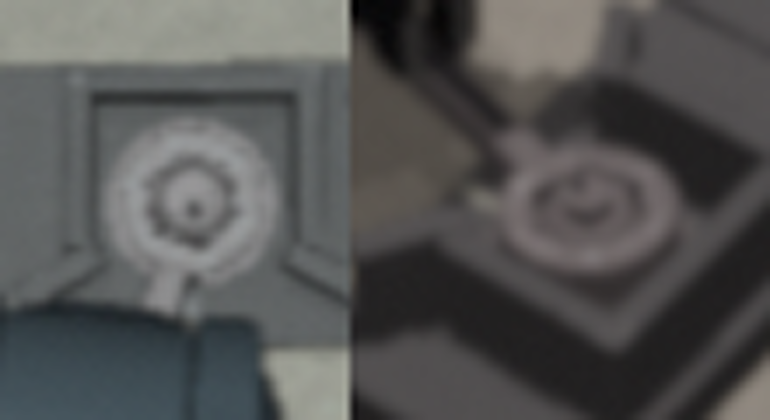

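Request:
{"fn": "move_arm", "kwargs": {
  "commands": [
    [-0.001,-0.007,0,0.06],
    [-0.002,-0.014,0,0.12],
    [-0.003,-0.02,0,0.18],
    [-0.003,-0.02,0,0.18]
  ]
}}

```text
time: 39.35
position: [0.4735, -0.0058, 0.0414]
tool_rot: [-91.3, -0.9, -6.2]
contact_force: [-0.4, 3.6, -0.4]
gripper_width: 0.0117
```

Request:
{"fn": "move_arm", "kwargs": {
  "commands": [
    [0,0,0.004,0],
    [0,0,0.008,0],
    [0,0,0.008,0]
  ]
}}

```text
time: 39.65
position: [0.4737, -0.0059, 0.0492]
tool_rot: [-91.4, -0.9, -6.2]
contact_force: [4.2, 0.4, -11.4]
gripper_width: 0.0117
```

```bash
python3 - <<'E'
from h import *
o=get_obs(); p=o["position"];print(p,o["contact_force"],o["ft_torque"],o["tool_rot"])
E
```

```text
[ 0.47368138 -0.00590108  0.0491646 ] [  4.20087101   0.37017299 -11.36173798] [ 0.07062874 -0.07567855  0.45982009] [-91.38221216  -0.92386745  -6.22731117]
```

```bash
python3 - <<'E'
from h import *
snap("scene","s28"); snap("top","t28")
a=np.load("pics/t28.npy")[170:230,250:300]; b=np.load("pics/s28.npy")[145:205,200:260]
cv2.imwrite("pics/c24.png",cv2.resize(np.hstack([a,b]),None,fx=7,fy=7,interpolation=2))
E
```

```text
(no output)
```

View pics/c24.png

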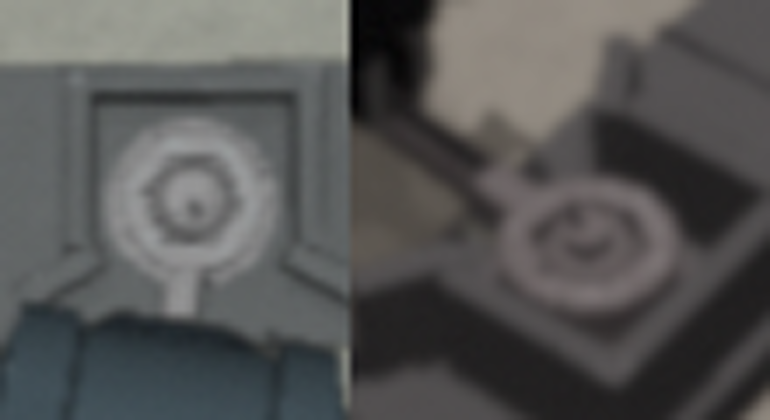

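Request:
{"fn": "move_arm", "kwargs": {
  "commands": [
    [0.0015,0.0005,0,0.03],
    [0.0015,0.0005,0,0.03],
    [0.0015,0.0005,0,0.03]
  ]
}}

```text
time: 40.05
position: [0.4737, -0.006, 0.0487]
tool_rot: [-91.5, -0.8, -4.6]
contact_force: [-0.7, -5.4, -8.7]
gripper_width: 0.0115
```

```bash
python3 - <<'E'
from h import *
o=get_obs(); p=o["position"];print(p,o["contact_force"],o["ft_torque"],o["tool_rot"])
E
```

```text
[ 0.47367919 -0.00601855  0.04870091] [-0.72741859 -5.42843263 -8.70739164] [-0.73849543  0.99276758 -0.3370024 ] [-91.48094768  -0.77731494  -4.58063874]
```

Request:
{"fn": "move_arm", "kwargs": {
  "commands": [
    [0,-0.002,0,0],
    [0,-0.002,0,0],
    [0,-0.002,0,0]
  ]
}}

```text
time: 40.35
position: [0.4736, -0.007, 0.0487]
tool_rot: [-91.3, -0.8, -4.5]
contact_force: [0.8, 3.0, -8.3]
gripper_width: 0.0115
```

```bash
python3 - <<'E'
from h import *
o=get_obs(); p=o["position"];print(p,o["contact_force"],o["ft_torque"],o["tool_rot"])
E
```

```text
[ 0.47356719 -0.00703082  0.04867546] [ 0.75436385  3.02080624 -8.28705623] [ 0.85369932  0.56887346 -0.02587699] [-91.34749482  -0.76685181  -4.54860941]
```

Request:
{"fn": "move_arm", "kwargs": {
  "commands": [
    [0.0005,0.0005,0.003,0.01],
    [0.0005,0.0005,0.006,0.01],
    [0.0005,0.0005,0.006,0.01]
  ]
}}

```text
time: 40.65
position: [0.4748, -0.007, 0.055]
tool_rot: [-91.4, -0.8, -3.9]
contact_force: [2.1, -2.0, -10.5]
gripper_width: 0.0114
```

```bash
python3 - <<'E'
from h import *
o=get_obs(); p=o["position"];print(p,o["contact_force"],o["ft_torque"],o["tool_rot"])
E
```

```text
[ 0.47476655 -0.00702658  0.05504446] [  2.1213247   -2.00695456 -10.50745723] [-0.193441    0.13578883  0.36402408] [-91.40841346  -0.82972789  -3.90768055]
```

```bash
python3 - <<'E'
from h import *
snap("scene","s29"); snap("top","t29")
a=np.load("pics/t29.npy")[170:230,250:300]; b=np.load("pics/s29.npy")[140:200,200:260]
cv2.imwrite("pics/c25.png",cv2.resize(np.hstack([a,b]),None,fx=7,fy=7,interpolation=2))
E
```

```text
(no output)
```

View pics/c25.png

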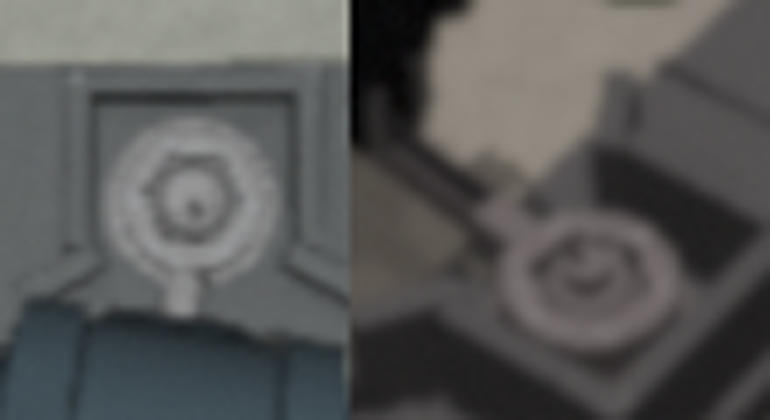

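Request:
{"fn": "move_arm", "kwargs": {
  "commands": [
    [-0.001,0,-0.007,0],
    [-0.0015,0,-0.014,0],
    [-0.0015,0,-0.0145,0]
  ]
}}

```text
time: 41.05
position: [0.4743, -0.0072, 0.0418]
tool_rot: [-91.4, -1.0, -3.9]
contact_force: [-5.4, -0.8, 8.1]
gripper_width: 0.0118
```

Request:
{"fn": "move_arm", "kwargs": {
  "commands": [
    [-0.0003,-0.0045,0,0.04],
    [-0.0005,-0.009,0,0.08],
    [-0.0005,-0.009,0,0.08]
  ]
}}

```text
time: 41.35
position: [0.474, -0.0158, 0.0426]
tool_rot: [-91.4, -1.1, 0.7]
contact_force: [-3.8, 1.4, 3.1]
gripper_width: 0.0115
```

```bash
python3 - <<'E'
from h import *
o=get_obs(); p=o["position"];print(p,o["contact_force"],o["ft_torque"],o["tool_rot"])
snap("scene","s30"); snap("top","t30")
a=np.load("pics/t30.npy")[170:230,250:300]; b=np.load("pics/s30.npy")[140:200,200:260]
cv2.imwrite("pics/c26.png",cv2.resize(np.hstack([a,b]),None,fx=7,fy=7,interpolation=2))
E
```

```text
[ 0.47400329 -0.01575047  0.04255465] [-3.76798719  1.40569946  3.08399577] [0.46175243 0.38792662 0.51961846] [-91.36339142  -1.08000658   0.69377247]
```

View pics/c26.png

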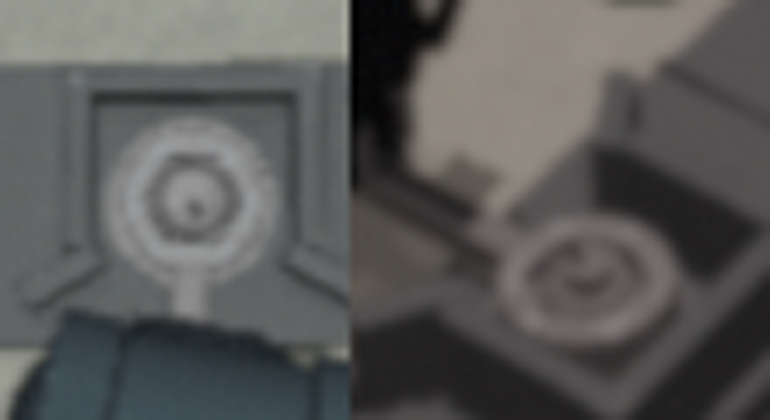

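Request:
{"fn": "move_arm", "kwargs": {
  "commands": [
    [0,0,0,0],
    [0,0,0,0],
    [0,0,0,0]
  ],
  "grip": 0.65
}}

```text
time: 41.75
position: [0.4753, -0.016, 0.0427]
tool_rot: [-91.4, -1.2, 0.6]
contact_force: [0.6, 0.2, -0.3]
gripper_width: 0.0303
```

```bash
python3 - <<'E'
from h import *
o=get_obs(); p=o["position"];print(p,o["contact_force"],o["ft_torque"],o["tool_rot"])
snap("scene","s31"); snap("top","t31")
a=np.load("pics/t31.npy")[170:230,250:300]; b=np.load("pics/s31.npy")[125:185,195:255]
cv2.imwrite("pics/c27.png",cv2.resize(np.hstack([a,b]),None,fx=7,fy=7,interpolation=2))
f=lambda p,x,y:((p[0]-x+.43)*7,(p[1]-y+.43)*7)
print(f(w2px(cal("s31"),p),195,125))
E
```

```text
[ 0.47527127 -0.01596266  0.0426942 ] [ 0.63333364  0.2491619  -0.27828696] [ 0.01631738  0.0250472  -0.0250718 ] [-91.42021466  -1.1811998    0.63113466]
(np.float64(52.76717983154851), np.float64(278.3524724174369))
```

View pics/c27.png

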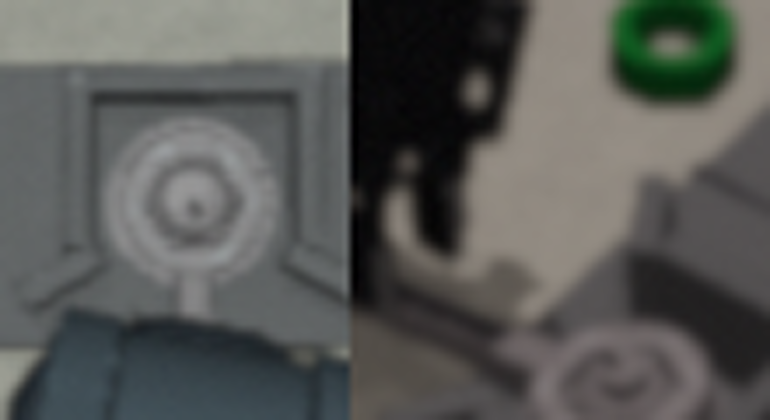

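Request:
{"fn": "move_arm", "kwargs": {
  "commands": [
    [0.001,-0.0015,-0.004,0],
    [0.001,-0.0015,-0.004,0]
  ]
}}

```text
time: 42.05
position: [0.4759, -0.0176, 0.0381]
tool_rot: [-91.4, -1.1, 0.6]
contact_force: [0.2, 0.3, 0.1]
gripper_width: 0.0297
```

Request:
{"fn": "move_arm", "kwargs": {
  "commands": [
    [0,0,0,0],
    [0,0,0,0],
    [0,0,0,0],
    [0,0,0,0]
  ],
  "grip": 1
}}

```text
time: 42.45
position: [0.4758, -0.0183, 0.0383]
tool_rot: [-91.5, -1.1, 0.6]
contact_force: [-1.7, -4.3, 3.5]
gripper_width: 0.0101
```

Request:
{"fn": "move_arm", "kwargs": {
  "commands": [
    [0,0,0.004,0],
    [0,0,0.008,0],
    [0,0,0.008,0]
  ]
}}

```text
time: 42.75
position: [0.4755, -0.0178, 0.0463]
tool_rot: [-91.4, -1.1, 0.6]
contact_force: [0.9, -1.1, -3.8]
gripper_width: 0.0101
```

```bash
python3 - <<'E'
from h import *
o=get_obs(); p=o["position"];print(p,o["contact_force"],o["ft_torque"],o["tool_rot"])
E
```

```text
[ 0.47554794 -0.01775821  0.04631247] [ 0.87810719 -1.1156243  -3.79382256] [-0.1291746   0.15942857  0.03057234] [-91.44097887  -1.08947221   0.61017729]
```

Free now. Lift out and inspect the line.

Request:
{"fn": "move_arm", "kwargs": {
  "commands": [
    [0,0,0.01,0],
    [0,0,0.02,0],
    [0,0,0.03,0],
    [0,0,0.04,0],
    [0,0,0.06,0]
  ]
}}

```text
time: 43.25
position: [0.4742, -0.0174, 0.1064]
tool_rot: [-91.4, -0.9, 0.6]
contact_force: [-0.1, -0.6, -2.9]
gripper_width: 0.0096
```

Request:
{"fn": "move_arm", "kwargs": {
  "commands": [
    [-0.02,0,0.02,0],
    [-0.05,0,0.04,0],
    [-0.08,-0.02,0.04,0],
    [-0.08,-0.06,0.04,0],
    [-0.08,-0.1,0.04,0]
  ]
}}

```text
time: 43.75
position: [0.3931, -0.1176, 0.1473]
tool_rot: [-91.4, -1.0, 0.7]
contact_force: [1.6, 0.0, -3.7]
gripper_width: 0.0098
```

```bash
python3 - <<'E'
from h import *
o=get_obs(); p=o["position"];print(p,o["contact_force"],o["ft_torque"],o["tool_rot"])
snap("scene","s32"); snap("top","t32")
a=np.load("pics/t32.npy")[170:230,250:300]; b=np.load("pics/s32.npy")[145:205,200:260]
cv2.imwrite("pics/c28.png",cv2.resize(np.hstack([a,b]),None,fx=7,fy=7,interpolation=2))
show("t32","t32",None,1.5)
E
```

```text
[ 0.39308375 -0.11757893  0.14731466] [ 1.58006831  0.01286638 -3.73046503] [0.04510211 0.13876164 0.02469872] [-91.39493757  -0.98956979   0.73543804]
```

View pics/c28.png

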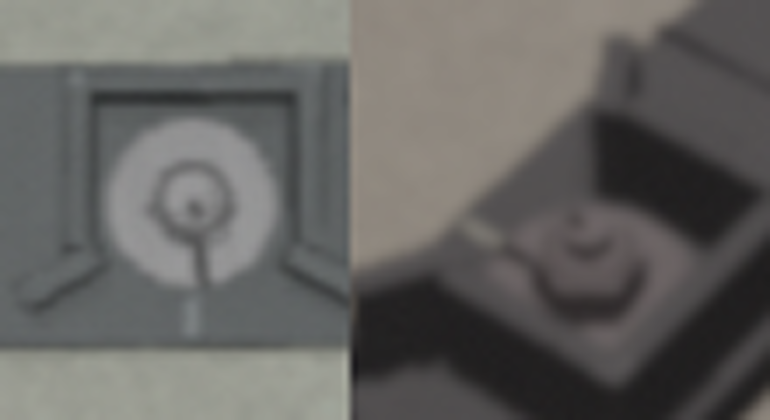

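View pics/t32.png

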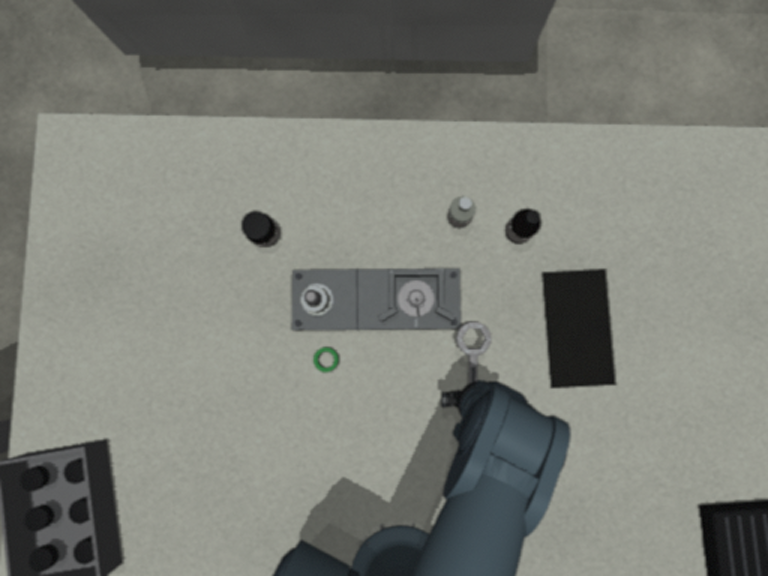

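```bash
python3 - <<'E'
from h import *
show("t32","w7",(285,205,345,275),8); show("s32","w8",(135,120,215,200),7)
d=cal("t32"); c=px2w(d,276.75,198.35,.036)
P=lambda u,v:px2w(d,250+u/7-.43,170+v/7-.43,.036)
for q in((207,287),(204,270),(199,245)):
    a=P(*q)-c; print(np.degrees(np.arctan2(a[1],a[0]))%360)
E
```

```text
192.37422299964453
192.636707787762
192.65144877212347
```

View pics/w7.png

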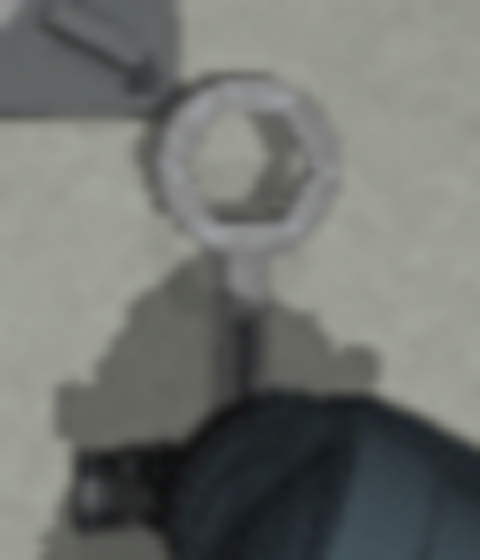

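View pics/w8.png

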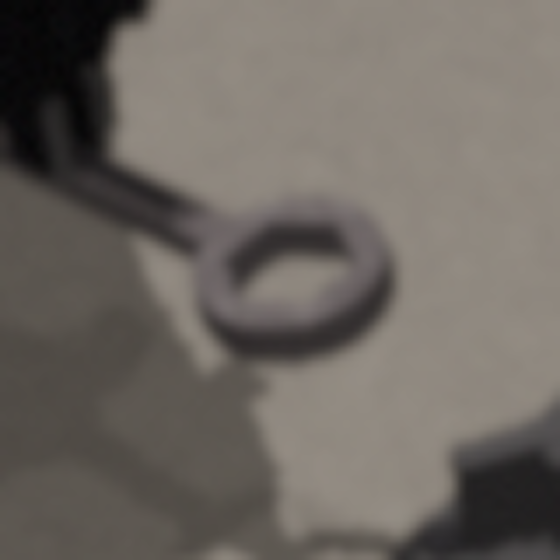

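```bash
python3 - <<'E'
from h import *
o=get_obs();print(o["position"])
print(tri(cal("t32"),(315.4,224.9),cal("s32"),(176.7,157.4)))
E
```

```text
[ 0.39502751 -0.1216364   0.14780399]
(array([ 0.50338274, -0.12041195,  0.16776895]), np.float64(0.006978231852732046))
```

Request:
{"fn": "move_arm", "kwargs": {
  "commands": [
    [0,0.04,0,0.1],
    [0.02,0.084,0,0.18],
    [0.05,0.084,0,0.18],
    [0.082,0.084,-0.02,0.18],
    [0.082,0.084,-0.05,0.18]
  ]
}}

```text
time: 44.35
position: [0.4846, -0.0375, 0.1004]
tool_rot: [-91.8, -1.7, 10.7]
contact_force: [-0.4, -0.5, -2.8]
gripper_width: 0.0102
```

Request:
{"fn": "move_arm", "kwargs": {
  "commands": [
    [0,0,-0.01,0],
    [0,0,-0.01,0]
  ]
}}

```text
time: 44.55
position: [0.4832, -0.0368, 0.0894]
tool_rot: [-91.7, -1.6, 10.7]
contact_force: [-0.4, -0.2, -3.6]
gripper_width: 0.0098
```

```bash
python3 - <<'E'
from h import *
o=get_obs(); p=o["position"];y=np.radians(o["tool_rot"][2]);print(p,o["contact_force"],o["tool_rot"]); print("head",p[:2]+.108*np.array([np.cos(y),np.sin(y)]))
snap("scene","s33"); snap("top","t33")
a=np.load("pics/t33.npy")[170:230,250:300]; b=np.load("pics/s33.npy")[130:190,200:260]
cv2.imwrite("pics/c29.png",cv2.resize(np.hstack([a,b]),None,fx=7,fy=7,interpolation=2))
f=lambda p,x,y:((p[0]-x+.43)*7,(p[1]-y+.43)*7)
for z in(p[2]+.014,p[2]+.017,p[2]+.02):print(f(w2px(cal("t33"),[.583,-.017,z]),250,170),f(w2px(cal("s33"),[.583,-.017,z]),200,130))
E
```

```text
[ 0.48319398 -0.03676487  0.0894497 ] [-0.41562873 -0.17878594 -3.64850478] [-91.72411185  -1.55761577  10.74349459]
head [ 0.58930091 -0.01663232]
(np.float64(195.89184459795797), np.float64(188.35602813264165)) (np.float64(232.9592197963166), np.float64(264.72426015226705))
(np.float64(196.08318014837022), np.float64(187.815455315397)) (np.float64(232.71608662513816), np.float64(258.6830944334583))
(np.float64(196.27551707726855), np.float64(187.27205334283806)) (np.float64(232.4719427666325), np.float64(252.61681601774745))
```

View pics/c29.png

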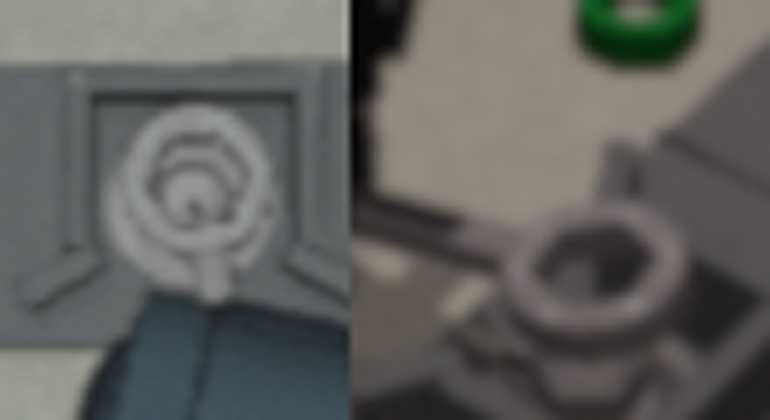

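Request:
{"fn": "move_arm", "kwargs": {
  "commands": [
    [-0.005,-0.0007,-0.005,0],
    [-0.005,-0.0007,-0.012,0],
    [-0.005,-0.0007,-0.019,0],
    [-0.005,-0.0007,-0.019,0]
  ]
}}

```text
time: 45.05
position: [0.4782, -0.038, 0.0713]
tool_rot: [-91.8, -1.6, 10.7]
contact_force: [0.5, 0.2, -2.8]
gripper_width: 0.0101
```

```bash
python3 - <<'E'
from h import *
o=get_obs(); p=o["position"];y=np.radians(o["tool_rot"][2]);print(p,o["contact_force"],o["tool_rot"]); print("head",p[:2]+.108*np.array([np.cos(y),np.sin(y)]))
snap("scene","s34"); snap("top","t34")
a=np.load("pics/t34.npy")[170:230,250:300]; b=np.load("pics/s34.npy")[130:190,200:260]
cv2.imwrite("pics/c30.png",cv2.resize(np.hstack([a,b]),None,fx=7,fy=7,interpolation=2))
f=lambda p,x,y:((p[0]-x+.43)*7,(p[1]-y+.43)*7)
for z in(p[2]+.014,p[2]+.017,p[2]+.02):print(f(w2px(cal("t34"),[.583,-.017,z]),250,170),f(w2px(cal("s34"),[.583,-.017,z]),200,130))
E
```

```text
[ 0.47822255 -0.03796703  0.07131538] [ 0.45695295  0.21456269 -2.838792  ] [-91.76367578  -1.62952009  10.69922208]
head [ 0.58434501 -0.01791648]
(np.float64(194.75614653422764), np.float64(191.56467127567836)) (np.float64(234.40773879105694), np.float64(300.71582498754))
(np.float64(194.94159220245115), np.float64(191.04073891129892)) (np.float64(234.17058347300045), np.float64(294.8231918658109))
(np.float64(195.12799331054538), np.float64(190.51410718017075)) (np.float64(233.93245454935672), np.float64(288.90636742264314))
```

View pics/c30.png

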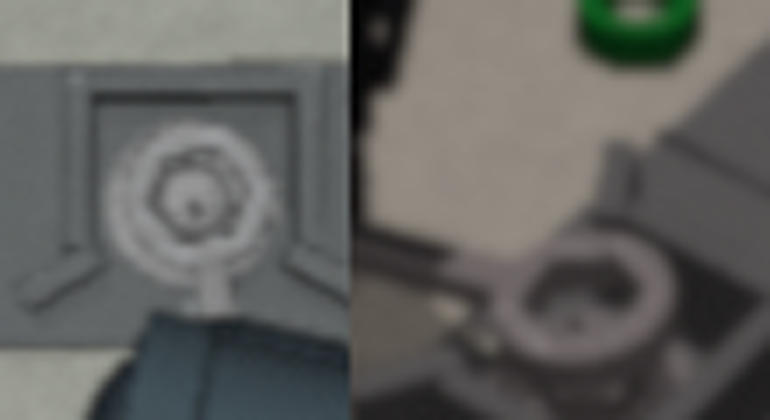

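Request:
{"fn": "move_arm", "kwargs": {
  "commands": [
    [0,0.0005,-0.006,0],
    [0,0.0005,-0.012,0],
    [0,0.0005,-0.018,0],
    [0,0.0005,-0.018,0]
  ]
}}

```text
time: 45.55
position: [0.4787, -0.0375, 0.0533]
tool_rot: [-91.8, -1.7, 10.7]
contact_force: [-0.6, -0.7, -2.3]
gripper_width: 0.0096
```

Request:
{"fn": "move_arm", "kwargs": {
  "commands": [
    [0,0,-0.006,0],
    [0,0,-0.011,0],
    [0,0,-0.011,0]
  ]
}}

```text
time: 45.85
position: [0.4795, -0.0376, 0.0423]
tool_rot: [-91.8, -1.7, 10.7]
contact_force: [-1.7, -1.0, 3.2]
gripper_width: 0.01
```

```bash
python3 - <<'E'
from h import *
o=get_obs(); p=o["position"];y=np.radians(o["tool_rot"][2]);print(p,o["contact_force"],o["ft_torque"],o["tool_rot"]); print("head",p[:2]+.108*np.array([np.cos(y),np.sin(y)]))
snap("scene","s35"); snap("top","t35")
a=np.load("pics/t35.npy")[170:230,250:300]; b=np.load("pics/s35.npy")[145:205,200:260]
cv2.imwrite("pics/c31.png",cv2.resize(np.hstack([a,b]),None,fx=7,fy=7,interpolation=2))
E
```

```text
[ 0.47948947 -0.03764773  0.04233781] [-1.71745301 -0.9608394   3.24852172] [ 0.04733199 -0.24803099 -0.02615575] [-91.79578631  -1.7309652   10.70018894]
head [ 0.58561159 -0.01759539]
```

View pics/c31.png

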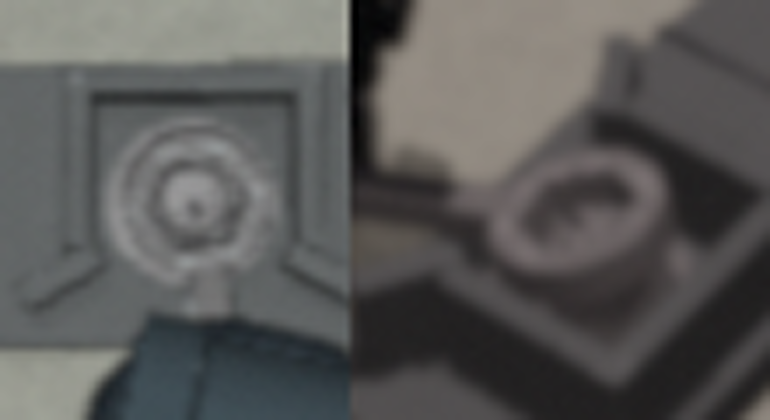

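Request:
{"fn": "move_arm", "kwargs": {
  "commands": [
    [-0.001,0,-0.001,0.035],
    [-0.002,0,-0.002,0],
    [-0.002,0,-0.003,-0.035],
    [-0.002,0,-0.004,0],
    [-0.002,0,-0.004,0]
  ]
}}

```text
time: 46.45
position: [0.4774, -0.0374, 0.0385]
tool_rot: [-91.8, -1.7, 10.7]
contact_force: [1.0, 0.4, -1.4]
gripper_width: 0.0099
```

```bash
python3 - <<'E'
from h import *
o=get_obs(); p=o["position"];y=np.radians(o["tool_rot"][2]);print(p,o["contact_force"],o["ft_torque"],o["tool_rot"]); print("head",p[:2]+.108*np.array([np.cos(y),np.sin(y)]))
snap("scene","s36"); snap("top","t36")
a=np.load("pics/t36.npy")[170:230,250:300]; b=np.load("pics/s36.npy")[145:205,200:260]
cv2.imwrite("pics/c32.png",cv2.resize(np.hstack([a,b]),None,fx=7,fy=7,interpolation=2))
E
```

```text
[ 0.4773844  -0.03739097  0.03848211] [ 1.01104186  0.35029127 -1.44195461] [ 0.17889106 -0.0022936   0.08931417] [-91.7656937   -1.72004324  10.71636238]
head [ 0.58350085 -0.01730867]
```

View pics/c32.png

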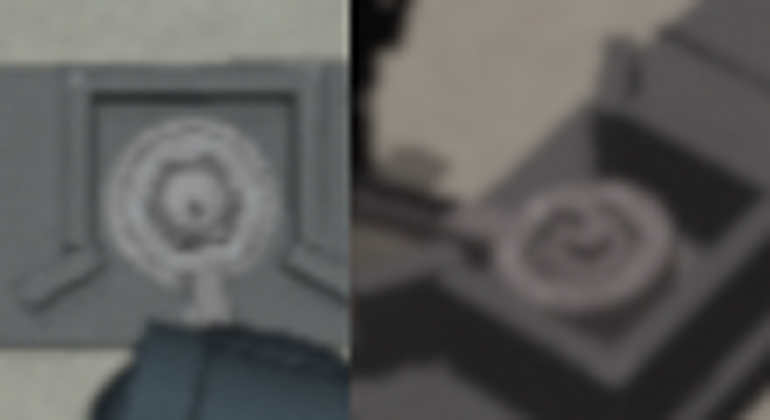

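Request:
{"fn": "move_arm", "kwargs": {
  "commands": [
    [-0.0007,0.0075,0,-0.07],
    [-0.001,0.015,0,-0.14],
    [-0.001,0.0225,0,-0.21],
    [-0.0006,0.0262,0,-0.245]
  ]
}}

```text
time: 46.95
position: [0.4758, -0.0119, 0.0384]
tool_rot: [-91.9, -1.6, -3.5]
contact_force: [-1.3, -3.9, 0.5]
gripper_width: 0.0099
```

Request:
{"fn": "move_arm", "kwargs": {
  "commands": [
    [0.0003,0.0038,0,-0.035],
    [0.0003,0.0038,0,-0.035]
  ]
}}

```text
time: 47.15
position: [0.476, -0.0086, 0.0385]
tool_rot: [-92.1, -1.6, -5.5]
contact_force: [-1.2, -2.7, 0.0]
gripper_width: 0.0095
```

Request:
{"fn": "move_arm", "kwargs": {
  "commands": [
    [0.0004,0.0038,0,-0.035],
    [0.0004,0.0038,0,-0.035]
  ]
}}

```text
time: 47.35
position: [0.4763, -0.0052, 0.0385]
tool_rot: [-92.1, -1.6, -7.4]
contact_force: [0.4, -2.2, -0.4]
gripper_width: 0.0095
```

Request:
{"fn": "move_arm", "kwargs": {
  "commands": [
    [0.0005,0.0038,0,-0.035],
    [0.0005,0.0038,0,-0.035]
  ]
}}

```text
time: 47.55
position: [0.4767, -0.0018, 0.0386]
tool_rot: [-92.2, -1.6, -9.4]
contact_force: [-0.4, -2.8, -0.3]
gripper_width: 0.0097
```

Request:
{"fn": "move_arm", "kwargs": {
  "commands": [
    [0.0006,0.004,0,-0.035],
    [0.0006,0.004,0,-0.035]
  ]
}}

```text
time: 47.75
position: [0.4771, 0.0011, 0.0387]
tool_rot: [-92.3, -1.6, -11.3]
contact_force: [-1.0, -4.9, 0.4]
gripper_width: 0.0098
```

Request:
{"fn": "move_arm", "kwargs": {
  "commands": [
    [0.0007,0.004,0,-0.035],
    [0.0007,0.004,0,-0.035]
  ]
}}

```text
time: 47.95
position: [0.4775, 0.0033, 0.0388]
tool_rot: [-92.6, -1.6, -13.3]
contact_force: [-0.6, -6.9, 1.0]
gripper_width: 0.0096
```

Request:
{"fn": "move_arm", "kwargs": {
  "commands": [
    [0.0008,0.004,0,-0.035],
    [0.0008,0.004,0,-0.035]
  ]
}}

```text
time: 48.15
position: [0.4779, 0.0052, 0.0389]
tool_rot: [-92.9, -1.6, -15.2]
contact_force: [-2.0, -7.5, 1.8]
gripper_width: 0.0098
```

```bash
python3 - <<'E'
from h import *
o=get_obs(); p=o["position"];print(p,o["contact_force"],o["ft_torque"],o["tool_rot"])
snap("scene","s37"); snap("top","t37")
a=np.load("pics/t37.npy")[170:230,250:300]; b=np.load("pics/s37.npy")[145:205,200:260]
cv2.imwrite("pics/c33.png",cv2.resize(np.hstack([a,b]),None,fx=7,fy=7,interpolation=2))
E
```

```text
[0.47786397 0.00515951 0.03890888] [-1.96854842 -7.52954027  1.83345291] [-1.61471325  0.48900619  0.5976167 ] [-92.90358701  -1.61719899 -15.19893619]
```

View pics/c33.png

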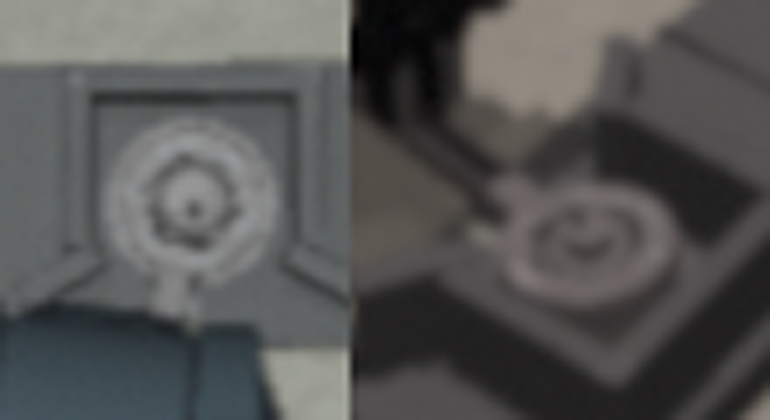

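Request:
{"fn": "move_arm", "kwargs": {
  "commands": [
    [0.001,0.007,0,0],
    [0.001,0.007,0,0],
    [0.001,0.007,0,0]
  ]
}}

```text
time: 48.55
position: [0.4785, 0.008, 0.0392]
tool_rot: [-93.4, -1.7, -15.2]
contact_force: [-2.2, -13.0, 3.0]
gripper_width: 0.0098
```

Request:
{"fn": "move_arm", "kwargs": {
  "commands": [
    [0,0,0,0],
    [0,0,0,0],
    [0,0,0,0]
  ],
  "grip": 0.7
}}

```text
time: 48.85
position: [0.4786, 0.0084, 0.0393]
tool_rot: [-93.3, -1.7, -15.2]
contact_force: [-0.6, -0.5, -0.6]
gripper_width: 0.0258
```

```bash
python3 - <<'E'
from h import *
o=get_obs(); p=o["position"];print(p,o["contact_force"],o["ft_torque"],o["tool_rot"],o["gripper_width"])
snap("scene","s38"); snap("top","t38")
a=np.load("pics/t38.npy")[170:230,250:300]; b=np.load("pics/s38.npy")[125:185,195:255]
cv2.imwrite("pics/c34.png",cv2.resize(np.hstack([a,b]),None,fx=7,fy=7,interpolation=2))
E
```

```text
[0.47860541 0.00844773 0.03929437] [-0.56703606 -0.54875822 -0.60614939] [0.09740572 0.04185182 0.01201489] [-93.34961578  -1.701636   -15.15119601] 0.025756480949527982
```

View pics/c34.png

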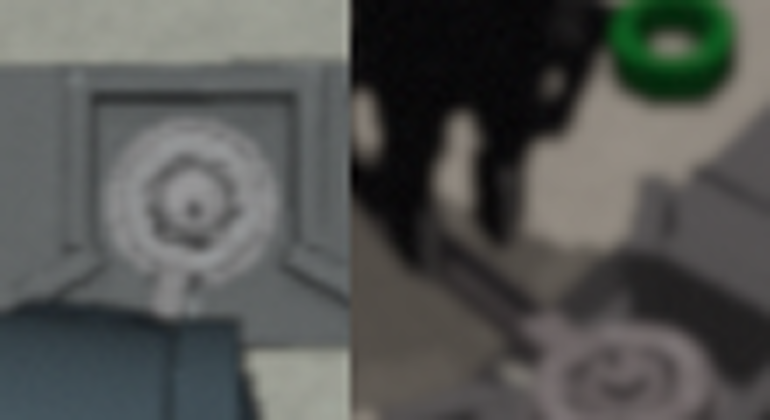

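Request:
{"fn": "move_arm", "kwargs": {
  "commands": [
    [-0.001,-0.003,0,0.05],
    [-0.002,-0.007,0,0.105],
    [-0.002,-0.007,0,0.105]
  ]
}}

```text
time: 49.25
position: [0.4766, 0.0016, 0.0393]
tool_rot: [-93.3, -1.7, -9.1]
contact_force: [0.6, -0.1, -1.0]
gripper_width: 0.0255
```

Request:
{"fn": "move_arm", "kwargs": {
  "commands": [
    [0,0,0,0],
    [0,0,0,0],
    [0,0,0,0],
    [0,0,0,0]
  ],
  "grip": 1
}}

```text
time: 49.65
position: [0.4762, 0.0012, 0.0393]
tool_rot: [-93.4, -1.7, -9.2]
contact_force: [-2.5, -2.7, 2.1]
gripper_width: 0.0097
```

```bash
python3 - <<'E'
from h import *
o=get_obs(); p=o["position"];print(p,o["contact_force"],o["ft_torque"],o["tool_rot"],o["gripper_width"])
snap("scene","s39"); snap("top","t39")
a=np.load("pics/t39.npy")[170:230,250:300]; b=np.load("pics/s39.npy")[125:185,195:255]
cv2.imwrite("pics/c35.png",cv2.resize(np.hstack([a,b]),None,fx=7,fy=7,interpolation=2))
E
```

```text
[0.47620454 0.00116646 0.03929223] [-2.46347875 -2.68117232  2.11924778] [-0.61878087  0.38796052  0.02643921] [-93.41761675  -1.68273969  -9.15229176] 0.009656632861076785
```

View pics/c35.png

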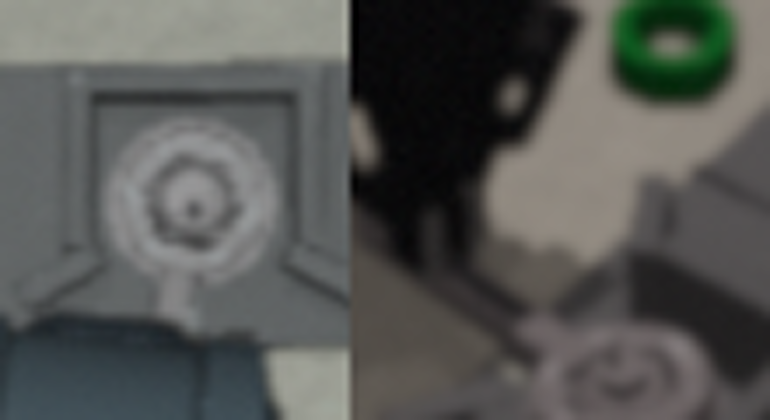

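Request:
{"fn": "move_arm", "kwargs": {
  "commands": [
    [-0.0005,-0.0045,0,0.04],
    [-0.001,-0.009,0,0.08],
    [-0.001,-0.0125,0,0.115],
    [-0.001,-0.0125,0,0.115]
  ]
}}

```text
time: 50.15
position: [0.475, -0.0107, 0.039]
tool_rot: [-93.3, -1.7, -2.6]
contact_force: [-1.8, 0.8, 0.4]
gripper_width: 0.0098
```

```bash
python3 - <<'E'
from h import *
o=get_obs(); p=o["position"];print(p,o["contact_force"],o["ft_torque"],o["tool_rot"],o["gripper_width"])
snap("top","t40")
a=np.load("pics/t40.npy")[170:230,250:300]
cv2.imwrite("pics/c36.png",cv2.resize(a,None,fx=9,fy=9,interpolation=2))
E
```

```text
[ 0.47500215 -0.01072511  0.03896959] [-1.75189126  0.75916705  0.35775687] [0.10403139 0.19046021 0.1171593 ] [-93.29488117  -1.6652442   -2.57408017] 0.0097878033881338
```

View pics/c36.png

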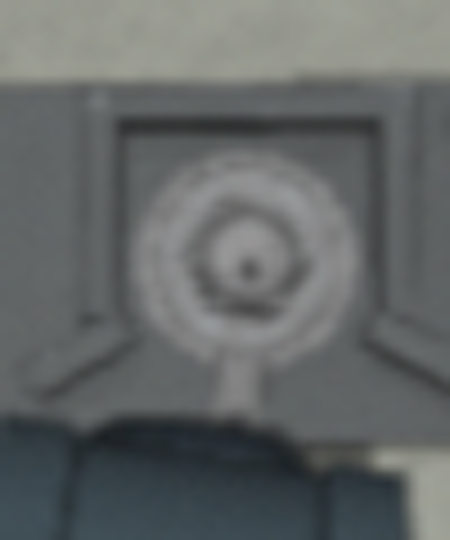

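Request:
{"fn": "move_arm", "kwargs": {
  "commands": [
    [0.0005,0,0.003,0],
    [0.0005,0,0.006,0],
    [0.0005,0,0.006,0]
  ]
}}

```text
time: 50.5
position: [0.4751, -0.0104, 0.045]
tool_rot: [-93.3, -1.6, -2.6]
contact_force: [-1.5, 0.3, -4.0]
gripper_width: 0.0094
```

```bash
python3 - <<'E'
from h import *
o=get_obs(); p=o["position"];print(p,o["contact_force"],o["ft_torque"],o["tool_rot"],o["gripper_width"])
E
```

```text
[ 0.47510862 -0.01035184  0.04499573] [-1.46834529  0.32511782 -3.99812658] [ 0.15449327  0.40975902 -0.00695563] [-93.28846379  -1.61304843  -2.59709215] 0.009414922833780289
```

Free. Lift out and check the line.

Request:
{"fn": "move_arm", "kwargs": {
  "commands": [
    [0,0,0.006,0],
    [0,0,0.012,0],
    [0,0,0.018,0],
    [0,0,0.025,0],
    [0,0,0.04,0]
  ]
}}

```text
time: 51.0
position: [0.4744, -0.0103, 0.0851]
tool_rot: [-93.3, -1.5, -2.6]
contact_force: [-0.0, 0.5, -3.3]
gripper_width: 0.0094
```

Request:
{"fn": "move_arm", "kwargs": {
  "commands": [
    [0,0,0.03,0],
    [-0.03,0,0.05,0],
    [-0.07,-0.02,0.06,0],
    [-0.07,-0.06,0.06,0.02],
    [-0.07,-0.1,0.06,0.05]
  ]
}}

```text
time: 51.5
position: [0.4037, -0.1108, 0.1463]
tool_rot: [-93.3, -1.6, 0.4]
contact_force: [2.6, -0.2, -2.2]
gripper_width: 0.0099
```

```bash
python3 - <<'E'
from h import *
o=get_obs(); p=o["position"];print(p,o["contact_force"],o["ft_torque"],o["tool_rot"])
snap("scene","s41"); snap("top","t41")
a=np.load("pics/t41.npy")[170:230,250:300]; b=np.load("pics/s41.npy")[145:205,200:260]
cv2.imwrite("pics/c37.png",cv2.resize(np.hstack([a,b]),None,fx=7,fy=7,interpolation=2))
E
```

```text
[ 0.40373187 -0.11080824  0.14629161] [ 2.62746523 -0.15799001 -2.20737411] [ 0.07318832  0.05444911 -0.00811327] [-93.32458243  -1.63888992   0.43811738]
```

View pics/c37.png

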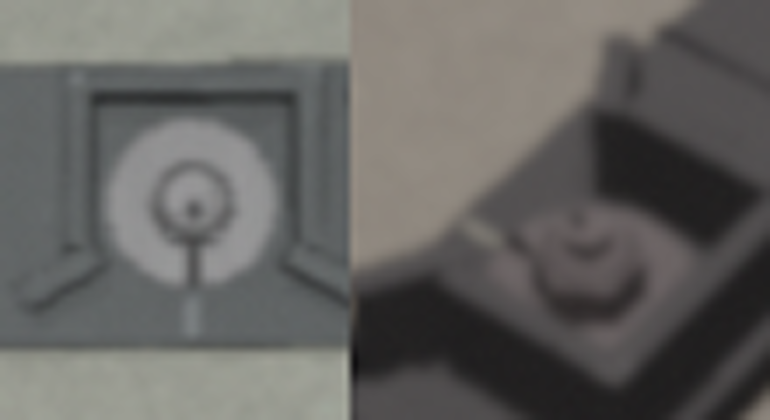

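```bash
python3 - <<'E'
from h import *
im=cv2.cvtColor(np.load("pics/t41.npy"),cv2.COLOR_BGR2GRAY).astype(float); d=cal("t41")
pts=[]
for v in range(203,219):
    r=im[v,270:285]; print(v,r.astype(int))
E
python3 - <<'E'
from h import *
show("t41","w9",(262,185,292,225),18)
E
```

```text
203 [147 146 133 114 108  97  90  92  93  98 112 125 137 149 150]
204 [146 148 144 132 111  98  85  74  81  96 112 130 144 149 151]
205 [147 148 149 146 139 130 110  84 101 126 134 142 147 150 150]
206 [145 148 149 150 150 145 121  87 108 140 146 147 148 150 150]
207 [141 147 150 150 151 147 123  86 108 143 149 148 147 147 145]
208 [128 140 147 150 152 147 124  86 107 142 149 148 144 136 125]
209 [105 115 131 142 146 143 119  85 105 136 142 141 130 113 103]
210 [ 99 101 108 116 123 123 107  85  98 116 118 116 106  99  97]
211 [100 100 100 100 103 103 100  96  99 102 101 101 100  98  99]
212 [100 100 100  99  98 100 105 110 107 100  98  98  98  99  98]
213 [100 100  99  98 100 100 112 121 111 100  97  99  99  99 100]
214 [100 101 100  99  99 102 116 123 113 100  98 100  99  99 100]
215 [102 101  99 100 100 103 115 124 112 101 100  99  99  98  99]
216 [101 101 101 100 100 103 116 124 113 102  99 101  99  99  99]
217 [101 101 101 101 100 103 113 121 111 101 100 100  99  99  98]
218 [ 99  98  98  96  96  97  99 101  95  94  94  95  94  94  94]
```

View pics/w9.png

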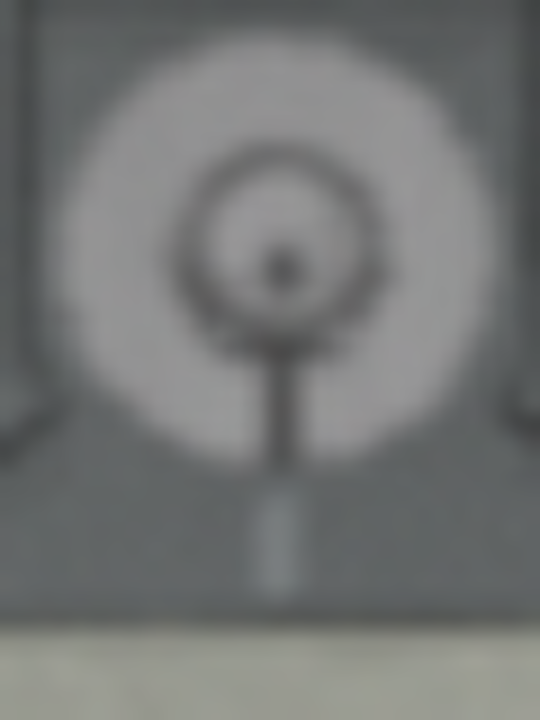

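Request:
{"fn": "move_arm", "kwargs": {
  "commands": [
    [0,-0.05,0,0],
    [0,-0.1,0,0],
    [0,-0.15,0,0],
    [0,-0.2,0,0],
    [0,-0.25,0,0]
  ]
}}

```text
time: 52.1
position: [0.4055, -0.362, 0.1471]
tool_rot: [-93.5, -1.8, -0.1]
contact_force: [1.1, 0.1, -3.3]
gripper_width: 0.0097
```

Request:
{"fn": "move_arm", "kwargs": {
  "commands": [
    [0.03,0,0,0],
    [0.06,0,-0.02,0],
    [0.084,0,-0.06,0],
    [0.084,0,-0.09,0],
    [0.084,0,-0.09,0]
  ]
}}

```text
time: 52.6
position: [0.4867, -0.3585, 0.0522]
tool_rot: [-93.1, -1.3, -0.0]
contact_force: [-1.6, 1.6, -4.3]
gripper_width: 0.0096
```

```bash
python3 - <<'E'
from h import *
o=get_obs(); p=o["position"];print(p,o["contact_force"],o["ft_torque"],o["tool_rot"])
snap("scene","s42"); snap("top","t42")
a=np.load("pics/t42.npy")[170:270,330:430]; b=np.load("pics/s42.npy")[205:305,60:160]
cv2.imwrite("pics/c38.png",cv2.resize(np.hstack([a,b]),None,fx=4,fy=4,interpolation=2))
E
```

```text
[ 0.48668863 -0.35849165  0.05219389] [-1.62655809  1.64579091 -4.31030424] [ 0.17274324  0.37416322 -0.02745153] [-9.31437104e+01 -1.32098912e+00 -4.75198077e-02]
```

View pics/c38.png

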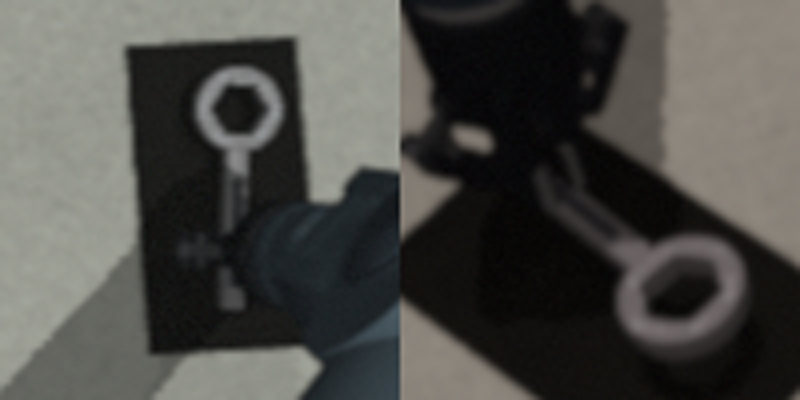

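Request:
{"fn": "move_arm", "kwargs": {
  "commands": [
    [-0.003,0,-0.012,0],
    [-0.003,0,-0.024,0],
    [-0.003,0,-0.034,0],
    [-0.003,0,-0.038,0],
    [-0.003,0,-0.038,0]
  ]
}}

```text
time: 53.2
position: [0.4861, -0.3615, 0.0193]
tool_rot: [-93.5, -1.7, -0.1]
contact_force: [0.2, 0.8, 2.3]
gripper_width: 0.0094
```

Request:
{"fn": "move_arm", "kwargs": {
  "commands": [
    [0,0,-0.003,0],
    [0,0,-0.003,0]
  ]
}}

```text
time: 53.4
position: [0.4866, -0.3619, 0.0178]
tool_rot: [-93.5, -1.8, -0.1]
contact_force: [-1.6, 2.3, 8.3]
gripper_width: 0.0096
```

```bash
python3 - <<'E'
from h import *
snap("scene","s43",(75,215,165,295),8)
o=get_obs(); print(o["position"],o["contact_force"],o["ft_torque"])
E
```

```text
[ 0.4865715  -0.36182042  0.01782746] [-1.24339252  2.35700054  7.57089048] [ 0.44002968  0.71765046 -0.03393817]
```

View pics/s43.png

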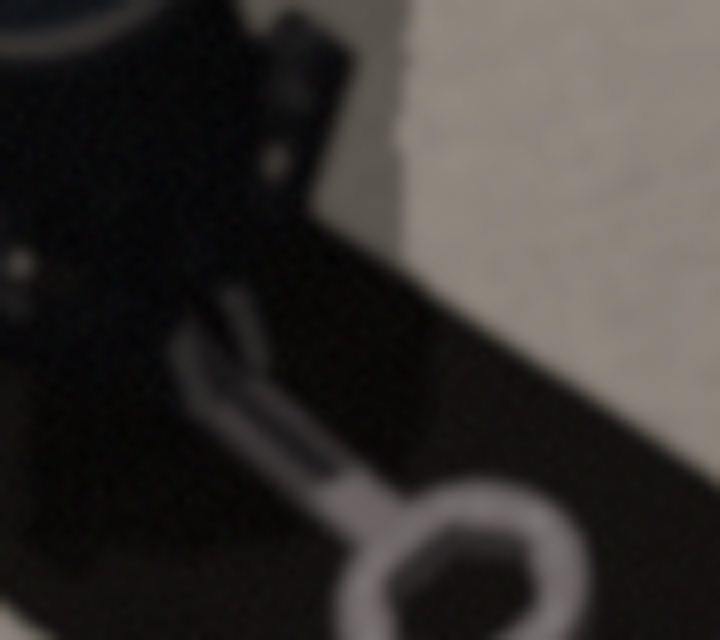

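Request:
{"fn": "move_arm", "kwargs": {
  "commands": [
    [0,0,-0.003,0],
    [0,0,-0.006,0],
    [0,0,-0.008,0],
    [0,0,-0.008,0]
  ],
  "newtons": 20
}}

```text
time: 53.85
position: [0.4867, -0.362, 0.0174]
tool_rot: [-93.7, -1.9, -0.1]
contact_force: [-15.5, 15.8, 52.1]
gripper_width: 0.0097
```

```bash
python3 - <<'E'
from h import *
o=get_obs(); print(o["position"],o["contact_force"],o["ft_torque"],o["gripper_width"])
E
```

```text
[ 0.48674453 -0.36204907  0.01737332] [-15.49940541  15.84499707  52.05164527] [ 2.62765867  3.53638082 -0.1732715 ] 0.009713204592446184
```

Request:
{"fn": "move_arm", "kwargs": {
  "commands": [
    [0,0,0.001,0],
    [0,0,0.001,0]
  ]
}}

```text
time: 54.05
position: [0.4878, -0.3627, 0.0204]
tool_rot: [-93.8, -2.0, -0.1]
contact_force: [1.3, 0.1, 1.3]
gripper_width: 0.0098
```

```bash
python3 - <<'E'
from h import *
o=get_obs(); print(o["position"],o["contact_force"],o["ft_torque"],o["gripper_width"])
snap("scene","s44"); snap("top","t44")
a=np.load("pics/t44.npy")[170:270,330:430]; b=np.load("pics/s44.npy")[215:315,60:160]
cv2.imwrite("pics/c39.png",cv2.convertScaleAbs(cv2.resize(np.hstack([a,b]),None,fx=4,fy=4,interpolation=2),alpha=1.7))
E
```

```text
[ 0.48777086 -0.36274954  0.02044239] [1.27064229 0.1317828  1.32628232] [0.13543706 0.07840365 0.00205126] 0.009777542352276895
```

View pics/c39.png

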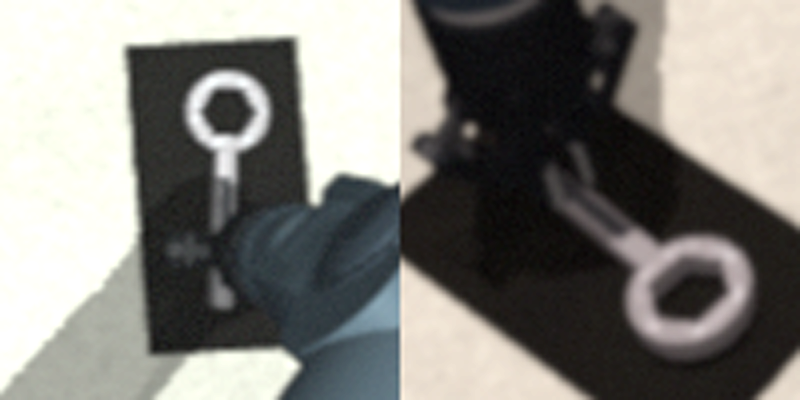

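Request:
{"fn": "move_arm", "kwargs": {
  "commands": [
    [0,0,0,0],
    [0,0,0,0],
    [0,0,0,0],
    [0,0,0,0]
  ],
  "grip": 0.5
}}

```text
time: 54.55
position: [0.4878, -0.3626, 0.0184]
tool_rot: [-93.8, -2.0, -0.1]
contact_force: [0.0, -0.2, 0.1]
gripper_width: 0.0426
```

Request:
{"fn": "move_arm", "kwargs": {
  "commands": [
    [0,0,0.03,0],
    [0,0,0.06,0],
    [0,0,0.1,0],
    [-0.04,0.03,0.13,0],
    [-0.08,0.08,0.13,0]
  ]
}}

```text
time: 55.05
position: [0.4237, -0.302, 0.1512]
tool_rot: [-94.1, -2.4, -0.1]
contact_force: [1.1, 0.7, 0.0]
gripper_width: 0.0425
```

Request:
{"fn": "move_arm", "kwargs": {
  "commands": [
    [0,0.05,0,0],
    [0,0.1,0,0],
    [0,0.15,0,0],
    [0,0.15,0,0]
  ]
}}

```text
time: 55.45
position: [0.422, -0.1465, 0.1506]
tool_rot: [-94.0, -2.2, 0.3]
contact_force: [0.4, -0.2, 0.2]
gripper_width: 0.0426
```

```bash
python3 - <<'E'
from h import *
o=get_obs(); print(o["time"],o["position"],o["contact_force"],o["gripper_width"])
snap("scene","s45",None,1.5); snap("top","t45",None,1.5)
a=np.load("pics/t45.npy")[170:270,330:430]; b=np.load("pics/s45.npy")[215:315,60:160]
cv2.imwrite("pics/c40.png",cv2.convertScaleAbs(cv2.resize(np.hstack([a,b]),None,fx=4,fy=4,interpolation=2),alpha=1.7))
E
```

```text
55.45 [ 0.42202826 -0.14645343  0.15063286] [ 0.40560349 -0.17105298  0.20719806] 0.0425665756781708
```

View pics/c40.png

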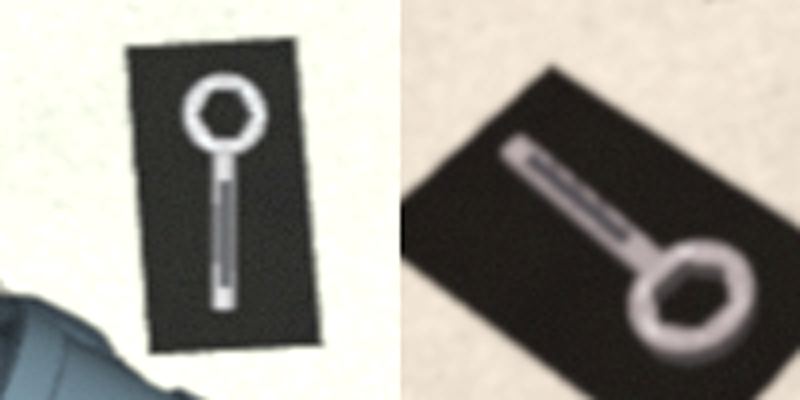

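View pics/t45.png

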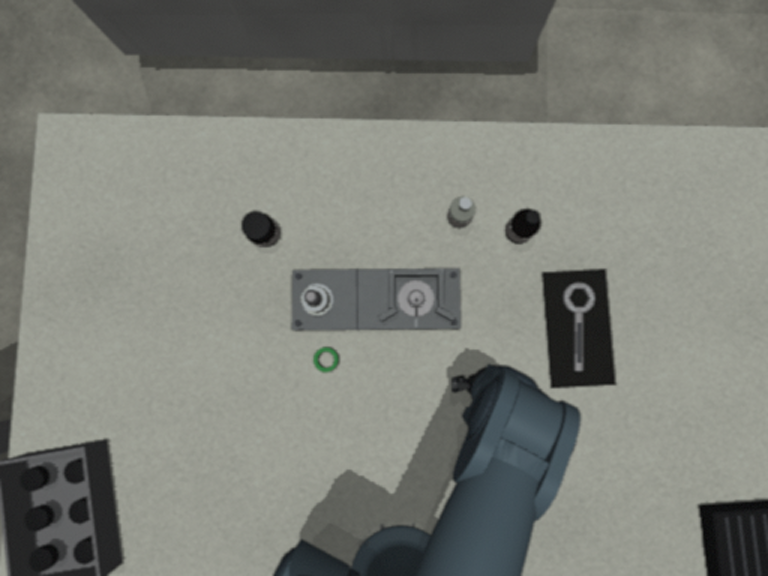

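View pics/s45.png

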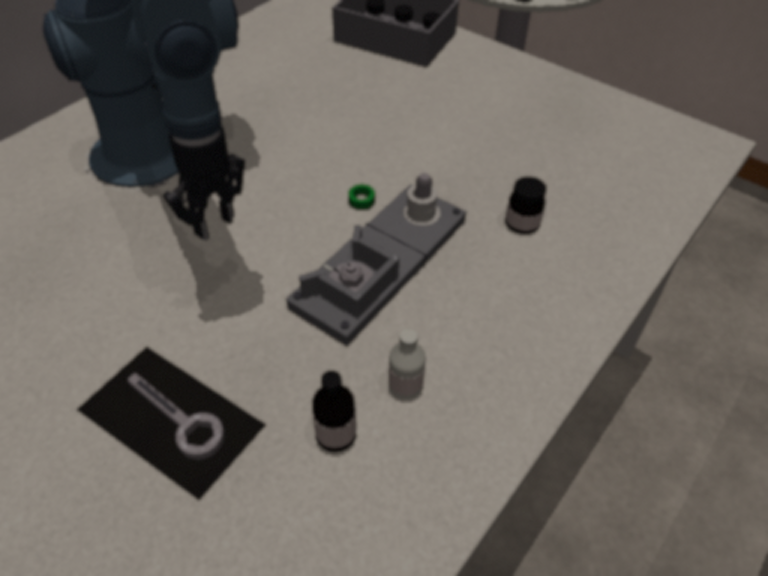

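```bash
python3 - <<'E'
from h import *
show("s45","c41",(255,105,315,160),10)
d=cal("s45"); f=lambda p:((p[0]-255+.45)*10,(p[1]-105+.45)*10)
for z in(.03,.054,.078,.118): print(z,f(w2px(d,[.575,.193,z])))
E
```

```text
0.03 (np.float64(259.3022165442035), np.float64(370.0610822152204))
0.054 (np.float64(263.79383552679553), np.float64(305.792061956851))
0.078 (np.float64(268.4180280564), np.float64(239.62609273382964))
0.118 (np.float64(276.4359673783356), np.float64(124.90017615252694))
```

View pics/c41.png

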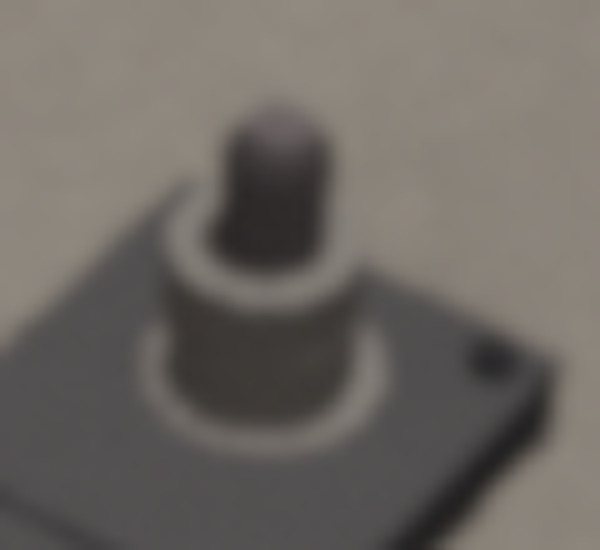

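The sleeve stack sits right down: its top rim is centred at about (263, 240), and (268, 240) is expected for a height of 78 mm. The wrench lies flat on the mat and the robot is clear of everything, so I'm handing in.

```bash
python3 -c "
from station import *
print(close_job()); print(get_obs()['time'])"
```

```text
the job is handed in; nothing more can be done
None
the job is handed in; nothing more can be done
```

The foot is set up as asked and handed in at about 55 s; no verdict was reported.

- **Sleeves:** I found two aluminium sleeves and left the green ring alone. Both are stacked on the shaft, and the stack's top rim in the last picture is at the expected 78 mm.
- **Nut:** I turned it only with the ring wrench, in reseated strokes, to the stop. There it held without turning at about 1.4 N m, well above its 0.5 N m friction. A close crop taken after I lifted the wrench off showed the black line in line with the white index line to within about 0.2 pixel. The later whole-scene views show no change.
- **Wrench:** it lies flat on the mat, inside its edges. The bottles, jar and green ring have not moved, and the robot touches nothing.

Some things went wrong along the way:
- **Wrench binding:** it bound on the nut twice while lifting. The second time, freeing it left the nut about 11° short of the stop. I saw this in the picture, reseated the wrench, tightened to the stop again and backed off gently.
- **Force on the mat:** while I was laying the wrench down, the wrist force briefly reached about 56 N. I think the fingertips were pressing on the mat, not the gripper's body, but I could not confirm that. It stayed below the 120 N wrist limit; the 40 N limit covers only the arm and the gripper's body.
- **Final drop:** I let go of the wrench up to about 10 mm above the mat, and it settled flat.

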